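Put the coffee scoop back on the tool stand

TASK

The coffee scoop was left in the open drawer. Turn the rotating tool stand so that its one empty hook is at the front, on the robot's side, hang the scoop on that hook by the eye in its handle so that it sits in the hook's bend and hangs freely down (a slight swing does not matter), and push the drawer fully shut. Leave the other things on the counter where they are.

Things in the scene. Friction and masses are not known exactly. Their poses are not given: they have to be found in the camera images.
- scoop: Steel coffee scoop, 70 g, 148 mm long, in the open drawer on its flat cup bottom, nearly crosswise, eye to the left. Origin: centre of the cup's underside; z up out of the cup's mouth, x along the handle to the eye. Cup 46 mm wide, 28 mm high; handle a flat strap 14 mm wide (along y), 4 mm thick, centred at z = 26 mm, free from x = 25 to 98 mm.
- scoop_eye (a point): Centre of the round wire eye at the handle's end: scoop point (110, 0, 26) mm. Hole 19 mm wide, its axis is the scoop's z; wire 5 mm thick.
- scoop_grip (a point): Middle of the free handle strap, 40 mm from the eye's centre: scoop point (70, 0, 26) mm.
- stand: Fixed tool stand: wooden foot 144 mm wide, steel pole 15 mm thick. Origin: centre of the foot's underside, z up. On the pole a turning hub (38 mm wide, its knob up to 277 mm) with four wire hooks 90 degrees apart. A strainer, a brush and a whisk hang on three of them, able to swing, down to about 75 mm above the counter; they do not come off. One hook is empty.
- carousel (a joint): Turn of the hub, rad, counterclockwise from above positive; limits -7 and 7; turns both ways against 0.03 Nm of friction and stays where it is left. At 0 the empty hook points along the stand's own -x. Starts at 1.75 to 2.65 (empty hook at the robot's right or behind the pole).
- hook_seat (a point): Seat (lowest point) of the empty hook, on the wire's centre line. All four hooks are alike, of wire 6 mm thick: each leaves the hub level at 252 mm height, bends down at 48 mm from the pole's axis to the seat, 75 mm from the axis and 225 mm high, then turns up and outward at 50 degrees above the level.
- hook_tip (a point): Tip of the empty hook (ball 8 mm wide), 97 mm from the pole's axis and 26 mm above the seat; the wire from seat to tip is straight. The empty hook is at the front when its tip lies at least 40 mm from the pole along the stand's own -x (within about 60 degrees of straight to the front).
- unit: Low wooden drawer unit, fixed, 160 mm deep (x), 220 mm wide, 56 mm high. Origin: centre of its underside; its front faces its own -x.
- drawer (a joint): How far the drawer is pulled out, m: 0 shut, at most 0.13; starts 0.108 to 0.118. Slides along the unit's -x with 1.2 N of friction. Front panel 218 mm wide, 12 mm thick, from 1 to 53 mm height. Inside 196 mm wide; floor 12 mm above the counter, side walls up to 43 mm.
- drawer_knob (a point): Outer face of the round steel knob (22 mm wide) in the middle of the drawer's front panel, 30 mm above the counter and 16 mm out from the panel's outer face; moves with the drawer.
- lids: Stack of white cup lids, 74 mm wide, 45 mm high, on top of the drawer unit. Origin: underside.
- card_reader: Card terminal, 165 x 72 x 102 mm, at the right. Origin: underside.
- coin_jar: Glass jar with coins, 69 mm wide, 92 mm high, at the right rear. Origin: underside.
- tamper: Coffee tamper with dark wooden handle, 58 mm wide, 83 mm high, behind and between stand and drawer unit. Origin: underside.
- cork_cup: Reusable cup with a cork band, 73 mm wide, 100 mm high, behind the stand at the left. Origin: underside.
- bell: Service bell, 74 mm wide, 50 mm high, at the front between stand and drawer. Origin: underside.
- mug: Mug with a handle, 82 x 108 x 93 mm, at the front right. Origin: underside.
- teaspoon: Teaspoon lying flat, 132 x 26 x 9 mm, at the front right. Origin: underside.

How it is judged:
By the outcome, as a careful person would: the job done as asked, in the order asked, and still so for the second after the job is handed in, with the robot touching nothing.
It also fails if it takes over 67 s, if anything falls off the work surface, if the arm or the gripper's body presses on something with over 40 N, if the wrist force passes 120 N, or if a joint passes its speed limit or range.

ROBOT

A 6-joint arm with a two-finger parallel gripper is mounted at the origin on a cart in front of the work surface, level with it; the furniture and walls round the work are solid. World frame = base frame: x ahead of the robot, y to its left, z up, the work surface at z = 0. Lengths are in m, angles in rad, forces in N, time in s.
With the tool pointing down it reaches from about 0.375 to 0.9 m from the base axis. Payload 3.1 kg.
Tool frame: the origin (TCP) lies at the very end of the fingers, on their centre line; the grasp point (between the pads) lies 19 mm behind it (hold_point_z is the distance from the TCP to the grasp point, in m); x points along the fingers, y is the direction in which the jaws open and shut, and the axes are right-handed (so a half turn about x gives the same grasp; the last joint's range is limited). The gripper opens to 87 mm and grips with 3 to 60 N. Pads are 19 mm wide; open, the fingers measure 117 mm over their backs; the gripper's body (75 mm by 190 mm) begins 51 mm behind the grasp point.
Start: joints at [-1.435, 0.527, 1.433, -0, 1.181, -0.178], TCP at [0.194, -0.594, 0.223] pointing down, gripper open.
Joint ranges: [-3.08, 3.08], [-0.75, 2.2], [0.22, 2.44], [-1.43, 4.57], [0, 2.65], [-2.85, 2.85]. Speed limits (rad/s): [2.79, 2.79, 3.14, 3.14, 3.14, 3.14].

INTERFACE

Orientations are given as a unit quaternion [x, y, z, w].
In Python, from rig import * gives the robot as it stands.
- The arm moves only by the tool send_rows, never from a script. Its argument "steps" is a list that holds one entry, the list of rows, each a list of 6 numbers: the shift along the tool's x, y, z in cm, then the turn, a rotation vector about the tool's x, y, z in units of 6 degrees (1.0 is 6 degrees). In form: [[[x, y, z, wx, wy, wz], ...]]. A call has 1 to 8 rows; each row shifts and turns the pose as measured when the row begins, along the tool's axes as they then stand; what a row does not reach is not made up. A row lasts 1/12 s, in which the tool goes at most 41.7 mm and 7.16 degrees, less where a joint would pass 70% of its speed; a pose out of reach is approached as far as the arm can. A call is refused whole if a number of a shift passes 4.17 or a number of a turn 1, either way. A call with a gripper value outside its range is refused whole. "gripper" is the closure, from 0 (fully open) to 1 (shut), set as the call begins (left out, the last holds). The fingers move at their own pace and stop on an object; "force" is the grip in N (left out, the last holds). Time passes only in rows, so rows that do not move let the fingers close. It gives the time, the measured TCP pose, the force and the opening at its end, in the units of the state.
- get_obs(): the state, without advancing time (a new reading comes with each control period).
- camera(name): name is "scene" or "top" or "wrist"; returns (picture, depth): 480x640x3 uint8, red, green, blue; 480x640 float32, m along the optical axis (not along the pixel's ray), 0 where there is no reading.
- camera_params(name): a dict with "intrinsics" (3x3 intrinsics, pixels), "position" and "attitude" of the camera in the world; the wrist camera has in their place "T_tool_cam" (4x4, takes a point from camera to tool coordinates, whose origin is the TCP and whose axes are the tool frame's). Camera axes: x right, y down, z forward; pixel columns grow to the right and rows downward; lengths in m; the calibration is good to about 2 mm. The wrist camera is an equidistant fisheye: a pixel r from the principal point sees the ray r / f radians off the axis. A picture is of the moment at which its call begins: read the wrist's pose just before it. camera_params takes no time and is no camera call.
- hand_in(): hands the job in, once; it reports no verdict.
The state is a dict: "time": time; "q": joint angles; "joint_velocities": joint speeds; "joint_torque": joint torques, N m; "position": TCP position; "tool_rot": TCP orientation; "ft_force": force on the tool from outside, world axes, zero at the start; "moment": the same for the moment, N m; "grip_width": finger opening in m.
Only numpy, scipy, OpenCV 4.12 (cv2) and the standard library are available. Lean on these libraries where they do the work, as an engineer would, in place of code of your own. Each camera call takes 0.05 s, during which the arm holds its last target.

## Working session

There is one attempt and no reset: what is moved stays moved. The work goes in short steps, Python scripts to look and compute and a tool call to move; the robot and the scene stay as the last step left them, time stands still between calls to the robot, and variables do not carry over. Pictures are saved under pics/ and viewed, and the job is handed in when it is done.

Besides the shell and the picture viewer there is one more tool, called as name(argument=value, ...), one argument or row to a line, values as JSON. send_rows: Moves the arm, as the interface text tells. Its arguments: {"type":"object","properties":{"steps":{"type":"array"},"gripper":{"type":"number"},"force":{"type":"number"}},"required":["steps"]}

```bash
ls; mkdir -p pics
python3 - <<'E'
from rig import *
import cv2,numpy as np
print(get_obs())
for n in ["scene","top","wrist"]:
    p,d=camera(n); print(n,camera_params(n))
    cv2.imwrite(f"pics/{n}0.png",p[...,::-1]); np.save(f"pics/{n}0.npy",d)
E
```

```text
pics
{'time': 0.0, 'q': array([-1.43452731e+00,  5.28441820e-01,  1.43393451e+00, -2.10289935e-05,
        1.18139806e+00, -1.78474721e-01]), 'joint_velocities': array([ 0.00051109, -0.00229504, -0.00051031,  0.00049592,  0.00053421,
        0.00187938]), 'joint_torque': array([-2.86182032e-03, -4.40048003e+01, -1.76588827e+01,  6.34000800e-02,
        5.84216136e-02, -1.52176181e-04]), 'position': array([ 0.19341651, -0.59352822,  0.22157636]), 'tool_rot': array([ 0.69837731,  0.11159403, -0.69835851,  0.11005136]), 'ft_force': array([-0.28021528,  0.3366917 ,  0.06980373]), 'moment': array([ 0.01311803,  0.05122389, -0.03082321]), 'grip_width': 0.0870303849033614}
scene {'intrinsics': array([[553.71842694,   0.        , 317.80244978],
       [  0.        , 553.71842694, 239.77292354],
       [  0.        ,   0.        ,   1.        ]]), 'position': array([-0.19585213, -0.67470989,  1.14846227]), 'attitude': array([ 0.84333383, -0.372137  ,  0.15033745, -0.35735242])}
top {'intrinsics': array([[455.76603243,   0.        , 319.31569669],
       [  0.        , 455.76603243, 236.833585  ],
       [  0.        ,   0.        ,   1.        ]]), 'position': array([ 0.43320762, -0.00425578,  1.2743664 ]), 'attitude': array([ 0.71241461, -0.7006947 ,  0.02789933, -0.02672058])}
wrist {'intrinsics': array([[371.64829954,   0.        , 321.99304857],
       [  0.        , 371.64829954, 231.18539555],
       [  0.        ,   0.        ,   1.        ]]), 'T_tool_cam': array([[-6.78199313e-05, -2.85868706e-01,  9.58268792e-01,
        -1.62663349e-01],
       [ 9.99999979e-01,  1.66538698e-04,  1.20454859e-04,
        -8.16488441e-04],
       [-1.94023111e-04,  9.58268780e-01,  2.85868688e-01,
        -7.92315988e-02],
       [ 0.00000000e+00,  0.00000000e+00,  0.00000000e+00,
         1.00000000e+00]])}
```

View pics/scene0.png

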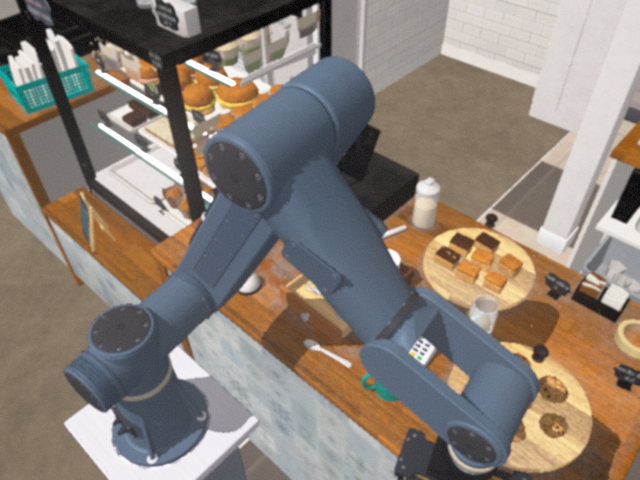

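View pics/top0.png

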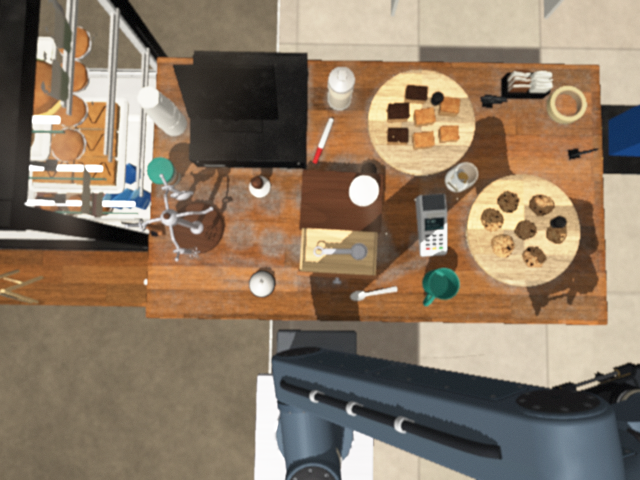

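The scene view is mostly blocked by the arm. The top view shows the stand at about (170,218), the drawer at (338,252) with the scoop in it and its eye at about (320,248), and the bell at (262,283). I'll zoom in and measure.

```bash
cat > h.py <<'E'
import numpy as np,cv2
from scipy.spatial.transform import Rotation as R
from rig import *
def ray_pts(name,u,v,d):
    P=camera_params(name);K=P["intrinsics"]
    u=np.asarray(u,float);v=np.asarray(v,float)
    c=np.stack([(u-K[0,2])/K[0,0]*d,(v-K[1,2])/K[1,1]*d,d+0*u],-1)
    return c@R.from_quat(P["attitude"]).as_matrix().T+P["position"]
def at_z(name,u,v,z):
    P=camera_params(name);a=ray_pts(name,u,v,1.0)-P["position"]
    return P["position"]+a*((z-P["position"][2])/a[...,2:3])
def cloud(name,d):
    v,u=np.mgrid[0:480,0:640]
    return ray_pts(name,u.ravel(),v.ravel(),d.ravel()).reshape(480,640,3)
def proj(name,p):
    P=camera_params(name);c=R.from_quat(P["attitude"]).inv().apply(np.asarray(p)-P["position"])
    K=P["intrinsics"];return (c/c[...,2:3])@K.T
def wrist_cloud(d,pos,q):
    P=camera_params("wrist");K=P["intrinsics"];T=P["T_tool_cam"]
    v,u=np.mgrid[0:480,0:640]
    x=(u-K[0,2])/K[0,0];y=(v-K[1,2])/K[1,1];r=np.hypot(x,y)+1e-9
    t=np.tan(np.minimum(r,1.5))
    c=np.stack([x/r*t*d,y/r*t*d,d],-1)
    p=c@T[:3,:3].T+T[:3,3]
    return p@R.from_quat(q).as_matrix().T+pos
E
python3 - <<'E'
from h import *
p=cv2.imread("pics/top0.png");d=np.load("pics/top0.npy")
cv2.imwrite("pics/c1.png",cv2.resize(p[140:300,130:290],None,fx=3.7,fy=3.7,interpolation=cv2.INTER_CUBIC))
cv2.imwrite("pics/c2.png",cv2.resize(p[210:310,290:400],None,fx=6,fy=6,interpolation=cv2.INTER_CUBIC))
C=cloud("top",d)
h=(np.clip(C[...,2],0,0.3)/0.3*255).astype(np.uint8)
cv2.imwrite("pics/c3.png",cv2.resize(cv2.applyColorMap(h,cv2.COLORMAP_JET)[140:300,130:410],None,fx=2.8,fy=2.8,interpolation=cv2.INTER_NEAREST))
print(np.median(C[290:310,200:250,2]))
E
```

```text
-0.00029113321168516837
```

View pics/c1.png

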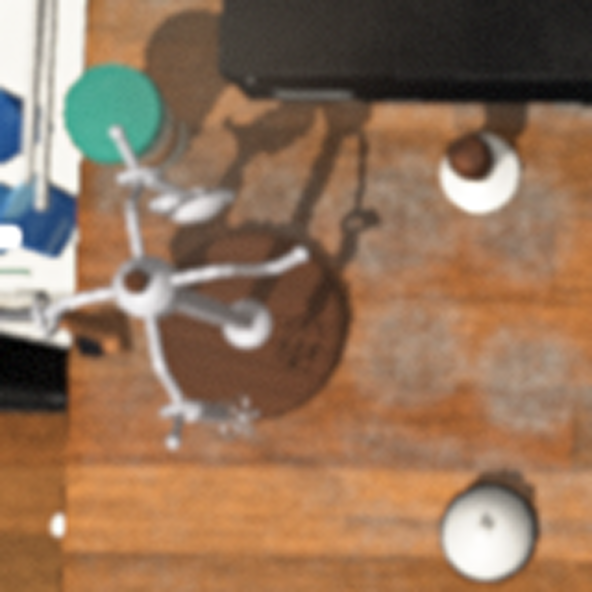

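View pics/c2.png

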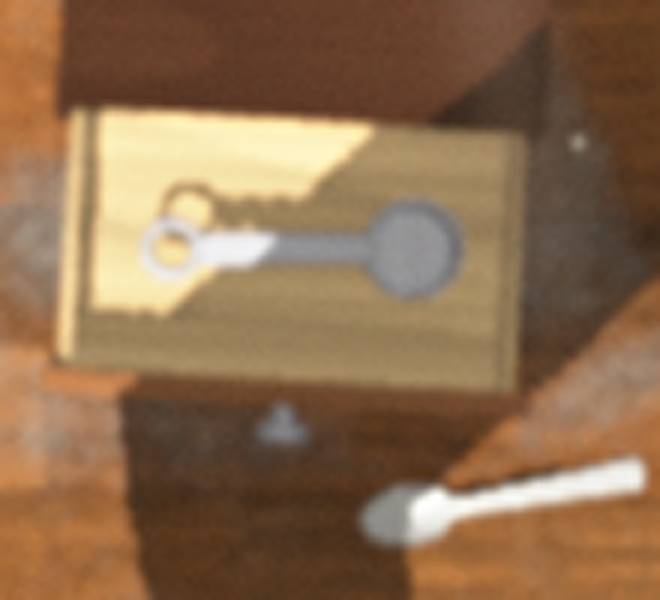

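View pics/c3.png

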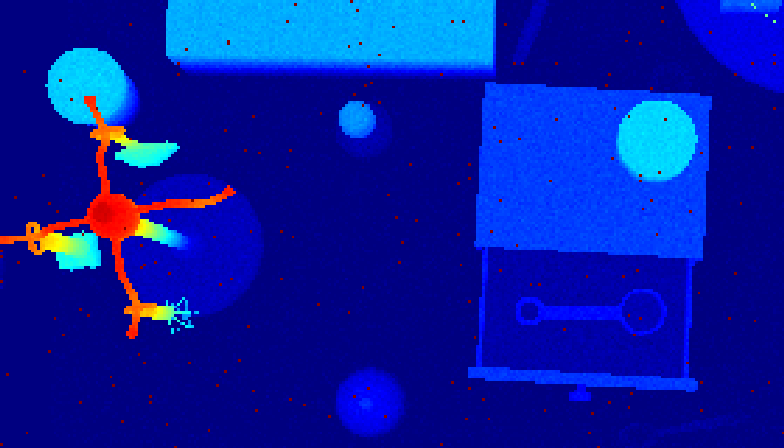

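Run:
```python
from h import *
def c1(u,v):return 130+u/3.7,140+v/3.7
def c2(u,v):return 290+u/6,210+v/6
def f(n,uv,z): print(n,at_z("top",*uv,z).round(4))
f("knob",c1(145,288),0.272);f("foot pole base?",c1(247,325),0.03)
f("tip",c1(301,256),0.251); f("tipback",c1(116,132),.251); f("tipfront",c1(173,442),.251)
f("elbow",c1(192,276),.252)
f("eye",c2(172,248),0.038);f("cup",c2(412,248),0.040);f("dknob",c2(283,430),0.03)
f("panelL",c2(60,368),0.053);f("panelR",c2(515,392),0.053);f("bell",c1(487,522),.05)
d=np.load("pics/top0.npy");C=cloud("top",d)
# hub: points high
m=(C[...,2]>.262)&(C[...,2]<.29);m[:, :140]=0;m[:,200:]=0
print(m.sum(),C[m].mean(0),np.median(C[m],0),C[m].max(0),C[m].min(0))
# foot
m=(C[...,2]>.008)&(C[...,2]<.04);m[:195]=0;m[260:]=0;m[:,:150]=0;m[:,228:]=0
print("foot",m.sum(),np.median(C[m],0),C[m].max(0),C[m].min(0))
# scoop
S=C[225:285,295:390].reshape(-1,3)
for lo,hi in [(.033,.046),(.046,.07)]:
  s=S[(S[:,2]>lo)&(S[:,2]<hi)];print(lo,len(s),s.min(0),s.max(0))
print(C[250:254,335:345,2])
```

```text
knob [0.5474 0.3273 0.272 ]
foot pole base? [0.5487 0.3308 0.03  ]
tip [0.5711 0.2399 0.251 ]
tipback [0.6459 0.3561 0.251 ]
tipfront [0.4562 0.3134 0.251 ]
elbow [0.5575 0.3056 0.252 ]
eye [ 0.4894 -0.0044  0.038 ]
cup [ 0.4912 -0.1128  0.04  ]
dknob [ 0.4082 -0.0561  0.03  ]
panelL [0.4345 0.0446 0.053 ]
panelR [ 0.4272 -0.1582  0.053 ]
bell [0.4068 0.1468 0.05  ]
289 [0.80916856 0.30994281 0.27113033] [0.88954153 0.31263166 0.27184747] [0.89987623 0.34488453 0.28275072] [0.54131318 0.27302215 0.26203331]
foot 1738 [0.54596041 0.32476805 0.01763825] [0.62291967 0.40154921 0.0396193 ] [0.48292081 0.26193773 0.00820872]
0.033 426 [ 0.40733392 -0.16704807  0.03311202] [0.55215249 0.04742557 0.04595279]
0.046 800 [ 0.41737868 -0.16944405  0.04607445] [0.56255641 0.05264778 0.06259971]
[[0.03988238 0.04373359 0.03934865 0.0388886  0.03972575 0.04115282
  0.04569808 0.04115197 0.03852218 0.03887551]
 [0.04216145 0.03994319 0.0436703  0.0411783  0.03874219 0.04125202
  0.04215254 0.04116122 0.04544084 0.03844814]
 [0.03956729 0.03914687 0.04267564 0.03737834 0.04059075 0.03875069
  0.03694687 0.03721931 0.03845086 0.03900756]
 [0.04224549 0.04558597 0.03975565 0.04482405 0.04079001 0.0424864
  0.03586792 0.0385385  0.04494168 0.04500415]]
```

The stand axis comes out at about (0.548, 0.329), with the empty hook at about -75° in world. The scoop eye is at about (0.489, -0.004) and the cup at (0.491, -0.113). Next is the wrist view and the tool axes.

Run:
```python
from h import *
o=get_obs();print(R.from_quat(o["tool_rot"]).as_matrix().round(3))
d=np.load("pics/top0.npy");C=cloud("top",d)
# fit stand: axis+angle by projecting 4 tips seen
from scipy.optimize import least_squares
uv=np.array([(130+a/3.7,140+b/3.7) for a,b in [(301,256),(116,132),(173,442)]])
ang=np.array([0,90,270])*np.pi/180
def f(p):
    t=p[2]+ang
    P=np.stack([p[0]+.097*np.cos(t),p[1]+.097*np.sin(t),0*t+.251],-1)
    q=proj("top",P)[:,:2]
    k=proj("top",np.array([[p[0],p[1],.273]]))[:,:2]-np.array([[130+137/3.7,140+282/3.7]])
    return np.r_[(q-uv).ravel(),k.ravel()]
s=least_squares(f,[.5475,.329,-1.3]);print(s.x,np.degrees(s.x[2]),s.fun.round(2))
# high points in the region around the case
for (u,v) in [(140,150),(130,215),(120,240),(145,245),(100,250),(60,240),(240,110),(195,155),(160,170),(360,190)]:
    print(u,v,C[v-1:v+2,u-1:u+2].reshape(-1,3)[4].round(3))
m=(C[...,2]>.15)&(C[...,1]>.43)&(C[...,0]<.8)&(d>0);print(m.sum(),C[m].min(0),C[m].max(0))
```

```text
[[-0.     0.31  -0.951]
 [ 0.002 -0.951 -0.31 ]
 [-1.    -0.002 -0.   ]]
[ 0.55075742  0.33397948 -1.35225769] -77.47865847569112 [ 0.26 -0.31  0.49  0.21  0.2   0.08 -0.93  0.01]
140 150 [ 0.797  0.548 -0.099]
130 215 [ 0.621  0.658 -0.311]
120 240 [0.509 0.521 0.073]
145 245 [ 0.507  0.527 -0.117]
100 250 [ 0.5    0.789 -0.379]
60 240 [ 0.531  0.911 -0.336]
240 110 [0.833 0.198 0.164]
195 155 [0.737 0.327 0.087]
160 170 [0.692 0.413 0.101]
360 190 [ 0.648 -0.109  0.099]
9646 [0.49708991 0.43050674 0.15001049] [0.79998313 0.70707858 0.51921992]
```

View pics/wrist0.png

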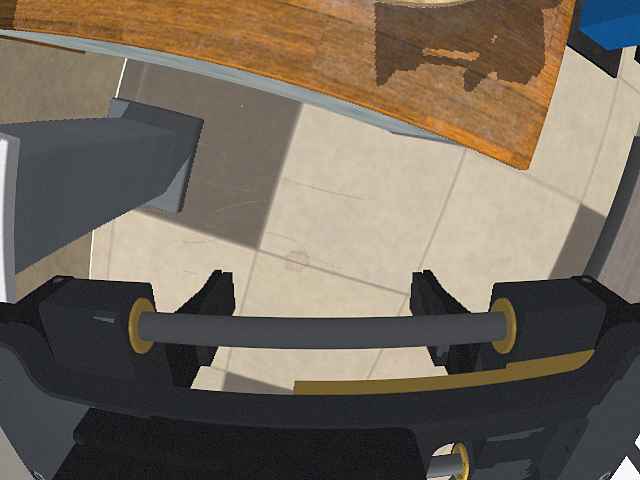

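The wrist view shows the jaws opening along image x, with the wide body side along tool y and the camera on tool -z. Next is a small planner that turns a target pose into rows. I'll also check how far the display case reaches on the left.

```bash
cat >> h.py <<'E'
def mk(xdir,ydir):
    x=np.array(xdir,float);x/=np.linalg.norm(x);y=np.array(ydir,float);y-=x*(x@y);y/=np.linalg.norm(y)
    return np.stack([x,y,np.cross(x,y)],-1)
def down(az):  # tool down with tool z at azimuth az (deg)
    a=np.radians(az);z=np.array([np.cos(a),np.sin(a),0]);x=np.array([0,0,-1.])
    return np.stack([x,np.cross(z,x),z],-1)
def plan(wps,maxs=4.0,maxr=5.9,pos=None,rot=None,show=True):
    """wps: list of (pos,rotmat or None). print rows."""
    o=get_obs();p=o["position"] if pos is None else pos;r=R.from_quat(o["tool_rot"]) if rot is None else rot
    rows=[]
    for tp,tr in wps:
        tp=np.array(tp,float);tr=r if tr is None else R.from_matrix(tr)
        dv=(r.inv()*tr).as_rotvec();n=int(max(1,np.ceil(np.linalg.norm(tp-p)*100/maxs),np.ceil(np.degrees(np.linalg.norm(dv))/maxr)))
        for i in range(n):
            ra=r*R.from_rotvec(dv*i/n)
            rows.append(np.r_[ra.inv().apply((tp-p)/n)*100,np.degrees(dv/n)/6])
        p,r=tp,tr
    rows=np.array(rows).round(2)+0.0
    if show:
        print("n",len(rows))
        for i in range(0,len(rows),8): print("[["+",".join("["+",".join(f"{x:g}" for x in q)+"]" for q in rows[i:i+8])+"]]")
    return rows
def st():
    o=get_obs();print("t",round(o["time"],2),"p",o["position"].round(4),"q",o["q"].round(3),"F",o["ft_force"].round(1),"w",round(o["grip_width"],4));print(R.from_quat(o["tool_rot"]).as_matrix().round(3));return o
E
python3 - <<'E'
from h import *
d=np.load("pics/top0.npy");C=cloud("top",d)
for zl,zh in [(.12,.2),(.2,.3),(.3,.45),(.45,.7)]:
  for xl in np.arange(.35,.8,.05):
    m=(C[...,2]>zl)&(C[...,2]<zh)&(C[...,0]>xl)&(C[...,0]<xl+.05)&(C[...,1]>.45)&(d>0)
    if m.sum()>20: print(zl,round(xl,2),m.sum(),np.percentile(C[m][:,1],[1,10]).round(3))
plan([([.42,-.35,.32],down(-135)),([.55,.333,.34],down(-65))])
E
```

```text
0.12 0.5 281 [0.519 0.52 ]
0.12 0.55 105 [0.523 0.524]
0.12 0.6 54 [0.523 0.524]
0.12 0.65 400 [0.542 0.576]
0.12 0.7 1078 [0.537 0.589]
0.12 0.75 816 [0.536 0.55 ]
0.2 0.5 433 [0.519 0.52 ]
0.2 0.55 262 [0.523 0.524]
0.2 0.6 198 [0.523 0.524]
0.2 0.65 35 [0.524 0.524]
0.3 0.5 971 [0.519 0.52 ]
0.3 0.7 179 [0.54  0.551]
0.3 0.75 530 [0.521 0.524]
0.45 0.45 83 [0.505 0.509]
0.45 0.5 836 [0.516 0.518]
0.45 0.55 826 [0.515 0.516]
0.45 0.6 870 [0.515 0.516]
0.45 0.65 922 [0.516 0.516]
0.45 0.7 958 [0.516 0.517]
0.45 0.75 999 [0.516 0.517]
n 27
[[[-1.09,-1.8,-3.23,-0.5,0,0],[-1.09,-1.63,-3.32,-0.5,0,0],[-1.09,-1.45,-3.4,-0.5,0,0],[-1.09,-1.27,-3.47,-0.5,0,0],[-1.09,-1.09,-3.53,-0.5,0,0],[-1.09,-0.9,-3.59,-0.5,0,0],[-1.09,-0.71,-3.63,-0.5,0,0],[-1.09,-0.52,-3.66,-0.5,0,0]]]
[[[-1.09,-0.33,-3.68,-0.5,0,0],[-0.11,-2.17,-3.19,-0.65,0,0],[-0.11,-1.95,-3.33,-0.65,0,0],[-0.11,-1.72,-3.46,-0.65,0,0],[-0.11,-1.48,-3.57,-0.65,0,0],[-0.11,-1.24,-3.66,-0.65,0,0],[-0.11,-0.99,-3.73,-0.65,0,0],[-0.11,-0.73,-3.79,-0.65,0,0]]]
[[[-0.11,-0.47,-3.83,-0.65,0,0],[-0.11,-0.21,-3.86,-0.65,0,0],[-0.11,0.05,-3.86,-0.65,0,0],[-0.11,0.31,-3.85,-0.65,0,0],[-0.11,0.57,-3.82,-0.65,0,0],[-0.11,0.83,-3.77,-0.65,0,0],[-0.11,1.09,-3.71,-0.65,0,0],[-0.11,1.34,-3.62,-0.65,0,0]]]
[[[-0.11,1.58,-3.53,-0.65,0,0],[-0.11,1.81,-3.41,-0.65,0,0],[-0.11,2.04,-3.28,-0.65,0,0]]]
```

send_rows(
  steps=[
    [[-1.1,-1.8,-3.2,-0.5,0,0],[-1.1,-1.6,-3.3,-0.5,0,0],[-1.1,-1.5,-3.4,-0.5,0,0],[-1.1,-1.3,-3.5,-0.5,0,0],[-1.1,-1.1,-3.5,-0.5,0,0],[-1.1,-0.9,-3.6,-0.5,0,0],[-1.1,-0.7,-3.6,-0.5,0,0],[-1.1,-0.5,-3.7,-0.5,0,0]],
  ],
  gripper=0.4,
)

```text
time: 0.82
position: [0.3938, -0.3722, 0.3067]
tool_rot: [-0.659, -0.259, 0.66, -0.251]
ft_force: [0.9, -0.8, 0.5]
grip_width: 0.053
```

Run:
```python
from h import *
st()
plan([([.46,-.2,.33],down(-122)),([.55,.333,.34],down(-65))])
```

```text
t 0.82 p [ 0.3938 -0.3722  0.3067] q [-9.640e-01  3.280e-01  1.526e+00  1.000e-03  1.299e+00 -1.310e-01] F [ 0.9 -0.8  0.5] w 0.053
[[-0.005  0.673 -0.74 ]
 [ 0.009 -0.74  -0.673]
 [-1.    -0.01  -0.002]]
n 19
[[[-0.44,-1.66,-3.3,-0.52,-0.01,0.02],[-0.45,-1.48,-3.38,-0.52,-0.01,0.02],[-0.45,-1.29,-3.46,-0.52,-0.01,0.02],[-0.46,-1.1,-3.52,-0.52,-0.01,0.02],[-0.46,-0.9,-3.58,-0.52,-0.01,0.02],[-0.07,-1.47,-3.57,-0.68,0,0],[-0.07,-1.22,-3.66,-0.68,0,0],[-0.07,-0.95,-3.74,-0.68,0,0]]]
[[[-0.07,-0.68,-3.8,-0.68,0,0],[-0.07,-0.41,-3.84,-0.68,0,0],[-0.07,-0.14,-3.86,-0.68,0,0],[-0.07,0.14,-3.86,-0.68,0,0],[-0.07,0.41,-3.84,-0.68,0,0],[-0.07,0.68,-3.8,-0.68,0,0],[-0.07,0.95,-3.74,-0.68,0,0],[-0.07,1.21,-3.67,-0.68,0,0]]]
[[[-0.07,1.47,-3.57,-0.68,0,0],[-0.07,1.72,-3.46,-0.68,0,0],[-0.07,1.96,-3.33,-0.68,0,0]]]
```

send_rows(
  steps=[
    [[-0.4,-1.7,-3.3,-0.5,0,0],[-0.4,-1.5,-3.4,-0.5,0,0],[-0.4,-1.3,-3.5,-0.5,0,0],[-0.5,-1.1,-3.5,-0.5,0,0],[-0.5,-0.9,-3.6,-0.5,0,0],[-0.1,-1.5,-3.6,-0.7,0,0],[-0.1,-1.2,-3.7,-0.7,0,0],[-0.1,-1.0,-3.7,-0.7,0,0]],
  ],
)

```text
time: 1.48
position: [0.4848, -0.0722, 0.336]
tool_rot: [0.576, 0.413, -0.574, 0.411]
ft_force: [-0.1, 0.0, 0.7]
grip_width: 0.0525
```

send_rows(
  steps=[
    [[-0.1,-0.7,-3.8,-0.7,0,0],[-0.1,-0.4,-3.8,-0.7,0,0],[-0.1,-0.1,-3.9,-0.7,0,0],[-0.1,0.1,-3.9,-0.7,0,0],[-0.1,0.4,-3.8,-0.7,0,0],[-0.1,0.7,-3.8,-0.7,0,0],[-0.1,1.0,-3.7,-0.7,0,0],[-0.1,1.2,-3.7,-0.7,0,0]],
  ],
)

```text
time: 2.15
position: [0.5222, 0.2503, 0.3448]
tool_rot: [0.424, 0.568, -0.422, 0.566]
ft_force: [1.1, -0.5, 0.2]
grip_width: 0.0521
```

Run:
```python
from h import *
st()
p,d=camera("wrist");cv2.imwrite("pics/w1.png",p[...,::-1]);np.save("pics/w1.npy",d)
o=get_obs();C=wrist_cloud(d,o["position"],o["tool_rot"])
m=(C[...,2]>.262)&(C[...,2]<.29)&(d>0)&(C[...,0]>.5)&(C[...,0]<.6)&(C[...,1]>.28)&(C[...,1]<.4)
print(m.sum(),C[m].mean(0) if m.sum() else 0, C[m].min(0),C[m].max(0))
plan([([.55,.333,.34],down(-65))])
```

```text
t 2.15 p [0.5222 0.2503 0.3448] q [ 0.252  0.348  1.388  0.004  1.406 -0.038] F [ 1.1 -0.5  0.2] w 0.0521
[[-0.001  0.959  0.285]
 [ 0.004  0.285 -0.959]
 [-1.     0.    -0.004]]
1090 [0.55116182 0.34467953 0.26876977] [0.5383551  0.33152993 0.26200077] [0.56600872 0.35872793 0.27980518]
n 3
[[[0.19,1.61,-2.12,-0.44,-0.04,-0.02],[0.18,1.71,-2.04,-0.44,-0.04,-0.02],[0.17,1.8,-1.96,-0.44,-0.04,-0.02]]]
```

View pics/w1.png

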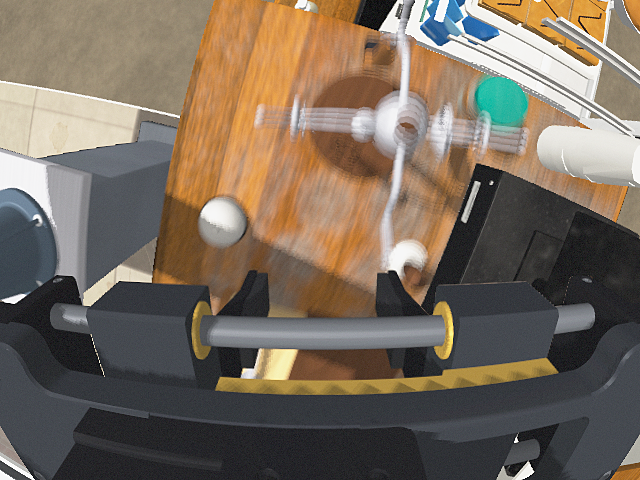

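send_rows(
  steps=[
    [[0,0.0,0.0,0,0,0],[0,0,0,0,0,0]],
  ],
)

```text
time: 2.37
position: [0.5214, 0.2619, 0.3438]
tool_rot: [0.422, 0.573, -0.415, 0.567]
ft_force: [0.3, 0.4, 0.2]
grip_width: 0.0523
```

Run:
```python
from h import *
o=st()
p,d=camera("wrist");cv2.imwrite("pics/w2.png",p[...,::-1]);np.save("pics/w2.npy",d)
C=wrist_cloud(d,o["position"],o["tool_rot"])
np.save("pics/w2c.npy",C)
for zl,zh in [(.256,.26),(.26,.264),(.264,.268),(.268,.272),(.272,.276),(.276,.282)]:
  m=(C[...,2]>zl)&(C[...,2]<zh)&(d>0)&(C[...,0]>.52)&(C[...,0]<.58)&(C[...,1]>.30)&(C[...,1]<.37)
  if m.sum()>3: print(zl,m.sum(),C[m].mean(0).round(4),np.percentile(C[m],5,axis=0).round(4),np.percentile(C[m],95,axis=0).round(4))
m=(C[...,2]>.248)&(C[...,2]<.262)&(d>0)&(np.hypot(C[...,0]-.551,C[...,1]-.334)<.11)&(np.hypot(C[...,0]-.551,C[...,1]-.334)>.03)
q=C[m];a=np.degrees(np.arctan2(q[:,1]-.334,q[:,0]-.551))
h,e=np.histogram(a,bins=72,range=(-180,180));print([(e[i],h[i]) for i in range(72) if h[i]>5])
cv2.imwrite("pics/w2c.png",cv2.resize(p[60:300,200:520][...,::-1],None,fx=2.4,fy=2.4))
```

```text
t 2.37 p [0.5214 0.2619 0.3438] q [ 0.268  0.354  1.381  0.012  1.404 -0.038] F [0.3 0.4 0.2] w 0.0523
[[-0.001  0.954  0.299]
 [ 0.012  0.299 -0.954]
 [-1.     0.003 -0.012]]
0.256 726 [0.5501 0.3358 0.2578] [0.5361 0.3198 0.2561] [0.5684 0.3532 0.2597]
0.26 821 [0.5511 0.3365 0.2619] [0.5409 0.3241 0.2603] [0.5648 0.3486 0.2636]
0.264 18 [0.5485 0.3369 0.2643] [0.5434 0.328  0.264 ] [0.557  0.3435 0.2648]
0.268 45 [0.5473 0.3363 0.2704] [0.5452 0.3295 0.2689] [0.5516 0.3439 0.2719]
0.272 309 [0.5523 0.3361 0.2747] [0.5462 0.3296 0.2728] [0.5591 0.3428 0.2758]
0.276 137 [0.5527 0.3366 0.2767] [0.5486 0.3324 0.276 ] [0.5567 0.3412 0.2778]
[(np.float64(-175.0), np.int64(159)), (np.float64(-170.0), np.int64(261)), (np.float64(-80.0), np.int64(146)), (np.float64(-75.0), np.int64(121)), (np.float64(-70.0), np.int64(12)), (np.float64(10.0), np.int64(227)), (np.float64(15.0), np.int64(158)), (np.float64(20.0), np.int64(6)), (np.float64(90.0), np.int64(11)), (np.float64(95.0), np.int64(163)), (np.float64(100.0), np.int64(285))]
```

View pics/w2c.png

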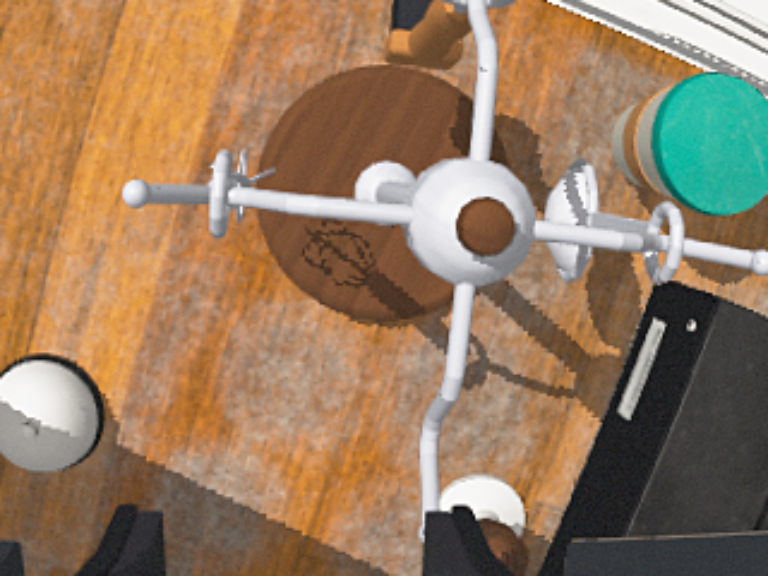

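The still wrist view puts the hub axis at about (0.552, 0.336) and the empty hook at -77°. I'll straddle the hook wire with the jaws 30 mm apart at r ≈ 62 mm and sweep it round to about -160° (20° off front, in the arm's plane).

Run:
```python
from h import *
A=np.array([.552,.336])
def P(a,r,z): return np.r_[A+r*np.array([np.cos(np.radians(a)),np.sin(np.radians(a))]),z]
plan([(P(-77,.062,.30),down(-77)),(P(-77,.062,.231),down(-77))],maxs=2.5)
```

```text
n 6
[[[1.46,1.56,0,0.24,-0.04,-0.01],[1.46,1.56,-0.05,0.24,-0.04,-0.01],[1.46,1.56,-0.09,0.24,-0.04,-0.01],[2.3,0,0,0,0,0],[2.3,0,0,0,0,0],[2.3,0,0,0,0,0]]]
```

send_rows(
  steps=[
    [[1.4,1.6,0,0.25,0,0],[1.4,1.6,-0.05,0.25,0,0],[1.4,1.6,-0.1,0.25,0,0],[0,0,0,0,0,0]],
  ],
  gripper=0.65,
)

```text
time: 2.75
position: [0.5683, 0.2698, 0.3019]
tool_rot: [0.447, 0.552, -0.442, 0.548]
ft_force: [0.2, -0.4, -0.3]
grip_width: 0.0344
```

Run:
```python
from h import *
st()
A=np.array([.552,.336])
def P(a,r,z): return np.r_[A+r*np.array([np.cos(np.radians(a)),np.sin(np.radians(a))]),z]
plan([(P(-77,.062,.231),down(-77))],maxs=2.5)
```

```text
t 2.75 p [0.5683 0.2698 0.3019] q [0.261 0.457 1.327 0.009 1.355 0.048] F [ 0.2 -0.4 -0.3] w 0.0344
[[-0.     0.978  0.21 ]
 [ 0.009  0.21  -0.978]
 [-1.     0.002 -0.009]]
n 3
[[[2.37,-0.04,-0.18,-0.05,-0.03,-0.01],[2.37,-0.04,-0.19,-0.05,-0.03,-0.01],[2.36,-0.04,-0.2,-0.05,-0.03,-0.01]]]
```

send_rows(
  steps=[
    [[2.4,0,-0.2,0,0,0],[2.4,0,-0.2,0,0,0],[2.3,0,-0.2,0,0,0],[0,0,0,0,0,0]],
  ],
)

```text
time: 3.08
position: [0.5685, 0.2686, 0.2313]
tool_rot: [0.449, 0.549, -0.445, 0.546]
ft_force: [-0.7, -0.1, -0.1]
grip_width: 0.0308
```

Run:
```python
from h import *
o=st()
p,d=camera("wrist");cv2.imwrite("pics/w3.png",p[...,::-1])
A=np.array([.552,.336])
def P(a,r,z): return np.r_[A+r*np.array([np.cos(np.radians(a)),np.sin(np.radians(a))]),z]
plan([(P(a,.062,.231),down(a)) for a in range(-81,-174,-5)],maxr=5.5)
```

```text
t 3.08 p [0.5685 0.2686 0.2313] q [0.26  0.522 1.417 0.008 1.2   0.056] F [-0.7 -0.1 -0.1] w 0.0308
[[ 0.001  0.98   0.201]
 [ 0.008  0.201 -0.98 ]
 [-1.     0.003 -0.007]]
n 19
[[[0.27,-0.69,-0.76,0.43,-0.07,-0.06],[0,-0.54,-0.02,0.83,0,0],[0,-0.54,-0.02,0.83,0,0],[0,-0.54,-0.02,0.83,0,0],[0,-0.54,-0.02,0.83,0,0],[0,-0.54,-0.02,0.83,0,0],[0,-0.54,-0.02,0.83,0,0],[0,-0.54,-0.02,0.83,0,0]]]
[[[0,-0.54,-0.02,0.83,0,0],[0,-0.54,-0.02,0.83,0,0],[0,-0.54,-0.02,0.83,0,0],[0,-0.54,-0.02,0.83,0,0],[0,-0.54,-0.02,0.83,0,0],[0,-0.54,-0.02,0.83,0,0],[0,-0.54,-0.02,0.83,0,0],[0,-0.54,-0.02,0.83,0,0]]]
[[[0,-0.54,-0.02,0.83,0,0],[0,-0.54,-0.02,0.83,0,0],[0,-0.54,-0.02,0.83,0,0]]]
```

View pics/w3.png

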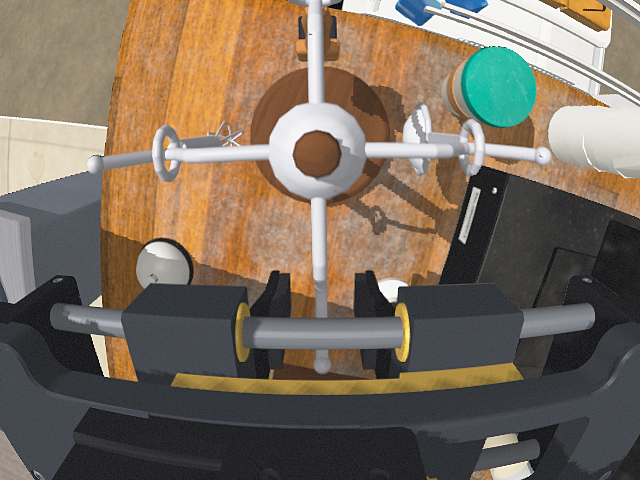

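The empty hook's wire lies between the fingers (about (320,290), with the tip at (322,367)), so I'm sweeping clockwise.

send_rows(
  steps=[
    [[0,-0.6,-0.4,0.5,0,0],[0,-0.55,-0.2,0.8,0,0],[0,-0.55,0,0.8,0,0],[0,-0.55,0,0.8,0,0],[0,-0.55,0,0.8,0,0],[0,-0.55,0,0.8,0,0],[0,-0.55,0,0.8,0,0],[0,-0.55,0,0.8,0,0]],
  ],
)

```text
time: 3.8
position: [0.5312, 0.2705, 0.2514]
tool_rot: [0.614, 0.366, -0.594, 0.369]
ft_force: [0.5, 0.1, 0.2]
grip_width: 0.0306
```

Run:
```python
from h import *
o=st()
A=np.array([.552,.336]);v=o["position"][:2]-A
a=np.degrees(np.arctan2(v[1],v[0]));print(a,np.hypot(*v))
def P(a,r,z): return np.r_[A+r*np.array([np.cos(np.radians(a)),np.sin(np.radians(a))]),z]
plan([(P(b,.062,.231),down(b)) for b in np.arange(a-5,-172,-5)],maxr=5.5)
```

```text
t 3.8 p [0.5312 0.2705 0.2514] q [0.282 0.444 1.497 0.004 1.17  0.757] F [0.5 0.1 0.2] w 0.0306
[[ 0.027  0.888 -0.459]
 [ 0.012 -0.459 -0.888]
 [-1.     0.019 -0.023]]
-107.64173053546982 0.06869876564428809
n 12
[[[2.04,-0.69,-0.55,-0.78,-0.21,-0.19],[0,-0.54,-0.02,0.83,0,0],[0,-0.54,-0.02,0.83,0,0],[0,-0.54,-0.02,0.83,0,0],[0,-0.54,-0.02,0.83,0,0],[0,-0.54,-0.02,0.83,0,0],[0,-0.54,-0.02,0.83,0,0],[0,-0.54,-0.02,0.83,0,0]]]
[[[0,-0.54,-0.02,0.83,0,0],[0,-0.54,-0.02,0.83,0,0],[0,-0.54,-0.02,0.83,0,0],[0,-0.54,-0.02,0.83,0,0]]]
```

Run:
```python
from h import *
o=st()
p,d=camera("wrist");cv2.imwrite("pics/w4.png",p[...,::-1])
st()
```

```text
t 3.8 p [0.5312 0.2705 0.2514] q [0.282 0.444 1.497 0.004 1.17  0.757] F [0.5 0.1 0.2] w 0.0306
[[ 0.027  0.888 -0.459]
 [ 0.012 -0.459 -0.888]
 [-1.     0.019 -0.023]]
t 3.85 p [0.5304 0.271  0.2519] q [0.283 0.443 1.498 0.005 1.171 0.76 ] F [-1.  -1.2  1.6] w 0.0304
[[ 0.027  0.887 -0.461]
 [ 0.012 -0.461 -0.887]
 [-1.     0.018 -0.023]]
```

View pics/w4.png

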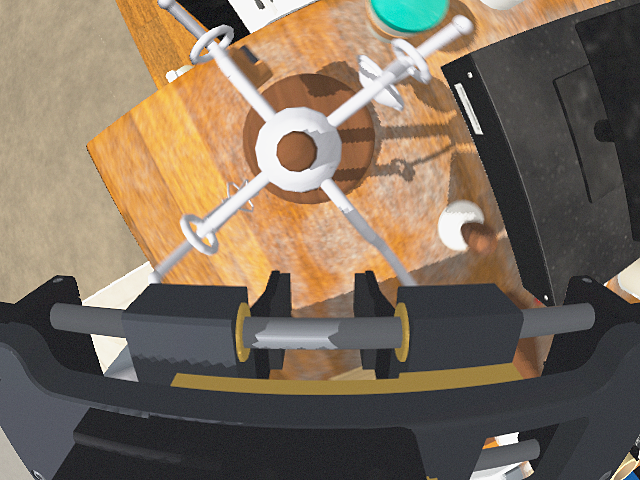

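The hook has not turned: it still points at about -77°, while the fingers drifted up from 231 to 251 mm and passed over it. I'll go back, straddle it again a bit deeper, and sweep in shorter calls so I can correct the height.

```bash
cat >> h.py <<'E'
A=np.array([.552,.336])
def P(a,r,z): return np.r_[A+r*np.array([np.cos(np.radians(a)),np.sin(np.radians(a))]),z]
E
python3 - <<'E'
from h import *
plan([(P(-107,.068,.285),down(-113)),(P(-77,.062,.285),down(-77)),(P(-77,.062,.225),down(-77))],maxs=3)
E
```

```text
n 11
[[[-1.65,0.11,-0.08,-0.37,-0.11,-0.09],[-1.65,0.09,-0.06,-0.37,-0.11,-0.09],[0,0.42,-0.25,-0.86,0,0],[0,0.44,-0.21,-0.86,0,0],[0,0.46,-0.17,-0.86,0,0],[0,0.47,-0.13,-0.86,0,0],[0,0.48,-0.09,-0.86,0,0],[0,0.49,-0.04,-0.86,0,0]]]
[[[0,0.49,0,-0.86,0,0],[3,0,0,0,0,0],[3,0,0,0,0,0]]]
```

send_rows(
  steps=[
    [[-1.6,0.1,-0.1,-0.4,-0.1,-0.1],[-1.6,0.1,-0.1,-0.4,-0.1,-0.1],[0,0.4,-0.2,-0.8,0,0],[0,0.4,-0.2,-0.8,0,0],[0,0.5,-0.2,-0.8,0,0],[0,0.5,-0.1,-0.8,0,0],[0,0.5,-0.1,-0.8,0,0],[0,0.5,0,-0.8,0,0]],
  ],
)

```text
time: 4.52
position: [0.5663, 0.2698, 0.3042]
tool_rot: [0.469, 0.531, -0.457, 0.538]
ft_force: [0.5, 0.0, -0.2]
grip_width: 0.0305
```

Run:
```python
from h import *
st()
plan([(P(-77,.062,.27),down(-77)),(P(-77,.062,.225),down(-77))],maxs=3)
```

```text
t 4.52 p [0.5663 0.2698 0.3042] q [2.660e-01 4.450e-01 1.342e+00 1.000e-03 1.335e+00 1.220e-01] F [ 0.5  0.  -0.2] w 0.0305
[[ 0.019  0.989  0.143]
 [ 0.006  0.143 -0.99 ]
 [-1.     0.02  -0.003]]
n 4
[[[1.71,-0.01,-0.28,-0.4,-0.01,-0.09],[1.71,0.02,-0.29,-0.4,-0.01,-0.09],[2.25,0,0,0,0,0],[2.25,0,0,0,0,0]]]
```

send_rows(
  steps=[
    [[1.8,0,-0.3,-0.4,0,-0.1],[1.8,0,-0.3,-0.4,0,-0.1],[2.2,0,0,0,0,0],[2.4,0,0,0,0,0]],
  ],
)

```text
time: 4.85
position: [0.5762, 0.2749, 0.2363]
tool_rot: [0.445, 0.551, -0.428, 0.562]
ft_force: [-0.2, 0.1, 0.0]
grip_width: 0.0302
```

Run:
```python
from h import *
st()
```

```text
t 4.85 p [0.5762 0.2749 0.2363] q [2.700e-01 5.200e-01 1.405e+00 1.000e-03 1.189e+00 3.000e-02] F [-0.2  0.1  0. ] w 0.0302
[[ 0.027  0.971  0.237]
 [ 0.009  0.237 -0.971]
 [-1.     0.028 -0.002]]
```

send_rows(
  steps=[
    [[0.2,-0.5,0,0.8,0,0],[0.2,-0.5,0,0.8,0,0]],
  ],
)

```text
time: 5.02
position: [0.5665, 0.2708, 0.2305]
tool_rot: [0.49, 0.512, -0.475, 0.521]
ft_force: [1.1, -0.2, 0.7]
grip_width: 0.0306
```

Run:
```python
from h import *
o=st();v=o["position"][:2]-A
print(np.degrees(np.arctan2(v[1],v[0])),np.hypot(*v))
```

```text
t 5.02 p [0.5665 0.2708 0.2305] q [2.680e-01 5.130e-01 1.436e+00 1.000e-03 1.168e+00 1.990e-01] F [ 1.1 -0.2  0.7] w 0.0306
[[ 0.024  0.997  0.069]
 [ 0.007  0.069 -0.998]
 [-1.     0.024 -0.005]]
-77.44764069581379 0.06678314389305717
```

send_rows(
  steps=[
    [[0.2,-0.6,0,0.6,0,0],[0.2,-0.6,0,0.6,0,0],[0.2,-0.6,0,0.7,0,0]],
  ],
)

```text
time: 5.27
position: [0.5512, 0.2685, 0.2284]
tool_rot: [0.543, 0.459, -0.523, 0.469]
ft_force: [1.3, 0.4, 0.2]
grip_width: 0.0306
```

```bash
cat >> h.py <<'E'
def arc():
    o=st();v=o["position"][:2]-A
    print("ang",np.degrees(np.arctan2(v[1],v[0])),np.hypot(*v))
E
python3 - <<'E'
from h import *
arc()
p,d=camera("wrist");cv2.imwrite("pics/w5.png",p[...,::-1])
E
```

```text
t 5.27 p [0.5512 0.2685 0.2284] q [ 0.271  0.492  1.482 -0.     1.136  0.409] F [1.3 0.4 0.2] w 0.0306
[[ 0.031  0.99  -0.137]
 [ 0.008 -0.137 -0.991]
 [-0.999  0.029 -0.012]]
ang -90.67805403479419 0.06752570036297609
```

View pics/w5.png

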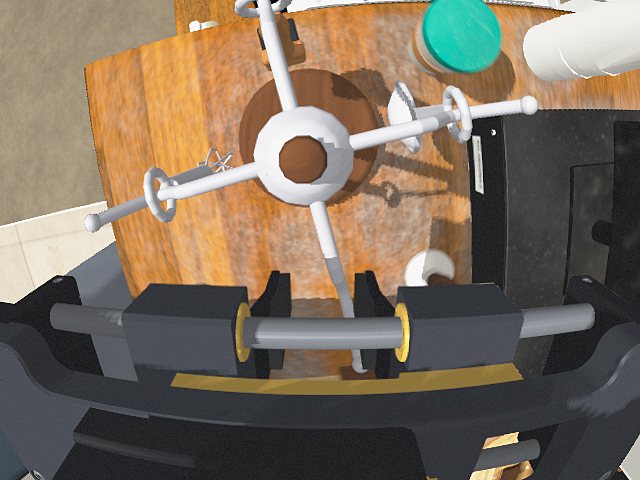

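send_rows(
  steps=[
    [[0.2,-0.6,0,0.7,0,-0.1],[0.2,-0.6,-0.1,0.8,0,-0.1],[0.2,-0.6,-0.1,0.8,0,-0.1],[0.2,-0.6,-0.1,0.8,0,-0.1]],
  ],
)

```text
time: 5.65
position: [0.5323, 0.2754, 0.2277]
tool_rot: [0.607, 0.377, -0.598, 0.364]
ft_force: [-0.2, 0.0, 0.5]
grip_width: 0.0304
```

Run:
```python
from h import *
arc()
p,d=camera("wrist");cv2.imwrite("pics/w6.png",p[...,::-1])
```

```text
t 5.65 p [0.5323 0.2754 0.2277] q [0.28  0.482 1.502 0.023 1.149 0.739] F [-0.2  0.   0.5] w 0.0304
[[ 0.001  0.893 -0.451]
 [ 0.022 -0.451 -0.892]
 [-1.    -0.009 -0.02 ]]
ang -107.98722748959183 0.06366309631875207
```

View pics/w6.png

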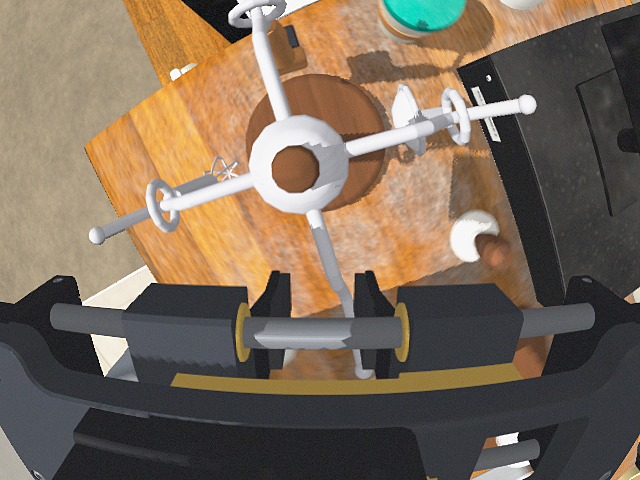

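The hook is now turning with the right finger, so I'll continue.

send_rows(
  steps=[
    [[0.2,-0.6,0,0.7,0,0],[0.2,-0.6,0,0.7,0,0],[0.2,-0.6,0,0.7,0,0],[0.2,-0.6,0,0.7,0,0],[0.2,-0.6,0,0.7,0,0],[0.2,-0.6,0,0.7,0,0]],
  ],
)

```text
time: 6.2
position: [0.5108, 0.2944, 0.225]
tool_rot: [0.677, 0.236, -0.66, 0.225]
ft_force: [0.2, -0.6, 0.2]
grip_width: 0.0308
```

Run:
```python
from h import *
arc()
```

```text
t 6.2 p [0.5108 0.2944 0.225 ] q [0.325 0.466 1.542 0.017 1.109 1.225] F [ 0.2 -0.6  0.2] w 0.0308
[[ 0.018  0.616 -0.788]
 [ 0.022 -0.788 -0.616]
 [-1.    -0.006 -0.028]]
ang -134.7079136661464 0.05854398172780662
```

send_rows(
  steps=[
    [[0.15,-0.6,0.15,0.7,0,0],[0.15,-0.6,0.15,0.7,0,0],[0.15,-0.6,0.15,0.7,0,0],[0.15,-0.6,0.1,0.7,0,0],[0.15,-0.6,0.1,0.7,0,0],[0.15,-0.6,0.1,0.7,0,0]],
  ],
)

```text
time: 6.7
position: [0.4943, 0.321, 0.2247]
tool_rot: [0.716, 0.087, -0.689, 0.073]
ft_force: [0.1, -0.7, 0.7]
grip_width: 0.0306
```

Run:
```python
from h import *
arc()
p,d=camera("wrist");cv2.imwrite("pics/w7.png",p[...,::-1])
```

```text
t 6.7 p [0.4943 0.321  0.2247] q [0.382 0.46  1.555 0.01  1.086 1.722] F [ 0.1 -0.7  0.7] w 0.0306
[[ 0.035  0.224 -0.974]
 [ 0.023 -0.974 -0.224]
 [-0.999 -0.015 -0.039]]
ang -165.40064250105115 0.059583801584787974
```

View pics/w7.png

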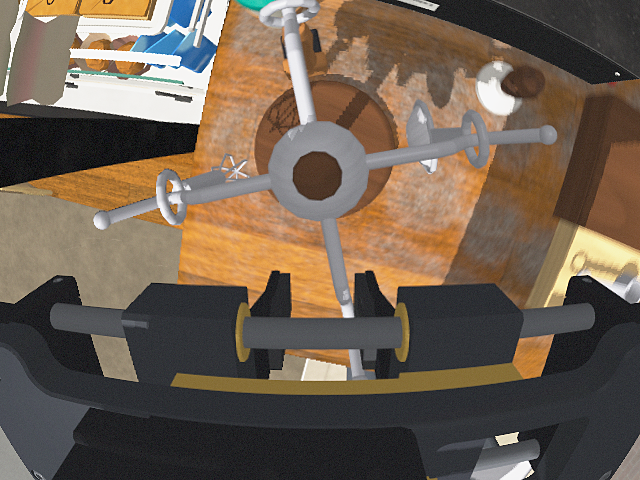

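send_rows(
  steps=[
    [[-2.0,0.3,0,0,0,0],[-3.0,0,0,0,0,0],[-3.5,0,0,0,0,0],[-1,0,0,0,0,0],[0,0,0,0,0,0]],
  ],
)

```text
time: 7.17
position: [0.4923, 0.3145, 0.3261]
tool_rot: [0.715, 0.094, -0.688, 0.081]
ft_force: [-0.2, -0.0, 0.2]
grip_width: 0.0308
```

Run:
```python
from h import *
o=st()
p,d=camera("wrist");cv2.imwrite("pics/w8.png",p[...,::-1])
C=wrist_cloud(d,o["position"],o["tool_rot"]);np.save("pics/w8c.npy",C);np.save("pics/w8.npy",d)
p,d=camera("top");cv2.imwrite("pics/top1.png",cv2.resize(p[140:300,130:390,::-1],None,fx=3,fy=3))
```

```text
t 7.17 p [0.4923 0.3145 0.3261] q [0.373 0.351 1.435 0.009 1.315 1.693] F [-0.2 -0.   0.2] w 0.0308
[[ 0.035  0.246 -0.969]
 [ 0.023 -0.969 -0.246]
 [-0.999 -0.014 -0.039]]
```

View pics/w8.png

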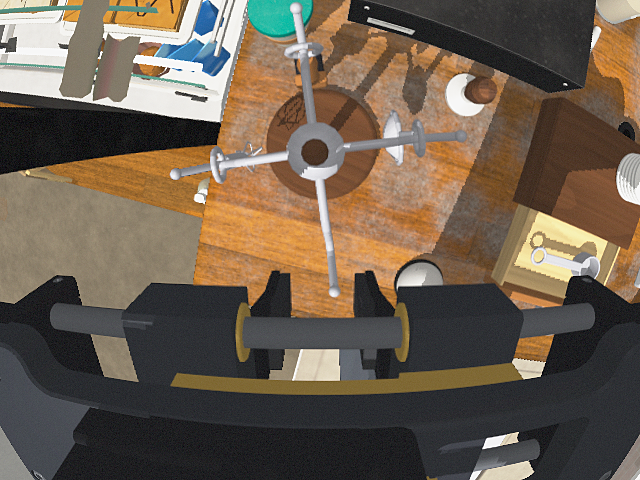

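View pics/top1.png

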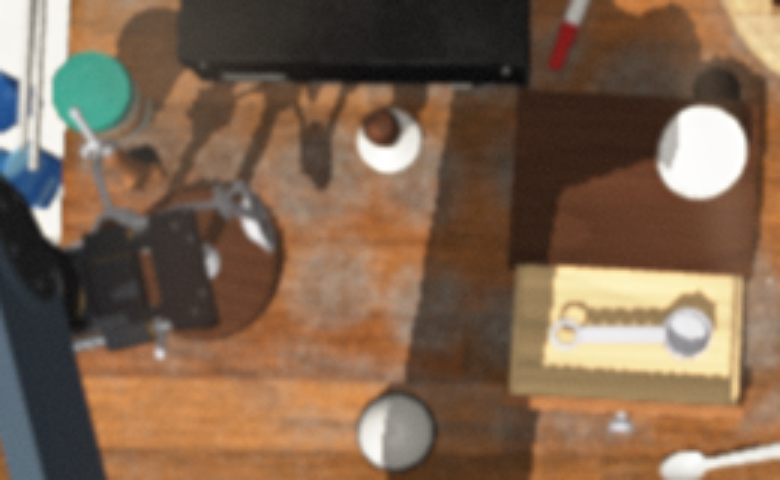

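The wrist view shows the empty hook pointing to the robot, with its tip at (334,293). The strainer and whisk still hang on the side hooks. Measuring the hook precisely.

Run:
```python
from h import *
C=np.load("pics/w8c.npy");d=np.load("pics/w8.npy")
rr=np.hypot(C[...,0]-A[0],C[...,1]-A[1])
m=(C[...,2]>.264)&(C[...,2]<.282)&(rr<.03);print("knob",m.sum(),C[m].mean(0),C[m].max(0))
m=(C[...,2]>.205)&(C[...,2]<.265)&(rr<.12)&(rr>.02)&(d>0)
q=C[m];a=np.degrees(np.arctan2(q[:,1]-A[1],q[:,0]-A[0]))
for lo,hi in [(-180,-130),(-90,-30),(0,50),(90,140)]:
  s=(a>lo)&(a<hi);print(lo,s.sum(),np.median(a[s]))
s=(a>-180)&(a<-130);h=q[s];r=np.hypot(h[:,0]-A[0],h[:,1]-A[1])
for b in np.arange(.02,.11,.008):
  k=(r>=b)&(r<b+.008)
  if k.sum():print(round(b,3),k.sum(),np.median(h[k],0).round(4),np.degrees(np.arctan2(np.median(h[k,1])-A[1],np.median(h[k,0])-A[0])).round(1))
v,u=290,334
print(C[288:298:3,328:342:3].round(4))
```

```text
knob 595 [0.55333152 0.33612509 0.27475467] [0.56169424 0.34469362 0.27875096]
-180 1002 -158.00994610670216
-90 1397 -67.12176080434361
0 1463 21.4082952748175
90 1387 110.58841362834207
0.02 113 [0.5299 0.3268 0.2548] -157.4
0.028 109 [0.5223 0.3238 0.2548] -157.6
0.036 107 [0.515  0.3211 0.255 ] -158.0
0.044 98 [0.5077 0.318  0.253 ] -157.9
0.052 62 [0.5009 0.3149 0.2461] -157.6
0.06 59 [0.493  0.3119 0.2342] -157.8
0.068 82 [0.485  0.309  0.2288] -158.0
0.076 123 [0.4777 0.3062 0.2348] -158.1
0.084 133 [0.47   0.3033 0.2454] -158.2
0.092 116 [0.4641 0.3006 0.2539] -158.1
[[[ 3.599e-01  2.775e-01 -1.000e-03]
  [ 4.652e-01  3.031e-01  2.531e-01]
  [ 4.660e-01  3.011e-01  2.536e-01]
  [ 4.660e-01  2.990e-01  2.525e-01]
  [ 3.650e-01  2.611e-01  1.000e-03]]

 [[ 4.620e-01  3.044e-01  2.519e-01]
  [ 4.635e-01  3.026e-01  2.542e-01]
  [ 4.642e-01  3.007e-01  2.546e-01]
  [ 4.647e-01  2.986e-01  2.546e-01]
  [ 4.645e-01  2.964e-01  2.529e-01]]

 [[ 3.518e-01  2.754e-01  1.700e-03]
  [ 4.611e-01  3.020e-01  2.538e-01]
  [ 4.620e-01  3.001e-01  2.547e-01]
  [ 4.621e-01  2.979e-01  2.538e-01]
  [ 3.560e-01  2.587e-01  1.400e-03]]

 [[ 3.472e-01  2.742e-01  1.600e-03]
  [ 3.477e-01  2.699e-01  3.000e-04]
  [ 4.595e-01  2.994e-01  2.541e-01]
  [ 3.497e-01  2.614e-01 -2.000e-04]
  [ 3.509e-01  2.572e-01  1.000e-04]]]
```

Run:
```python
from h import *
from scipy.optimize import least_squares
D=np.array([[-1.4345,.5284,1.4339,1.1814,.1934,-.5935,.2216],[-.964,.328,1.526,1.299,.3938,-.3722,.3067],[.268,.354,1.381,1.404,.5214,.2619,.3438],[.261,.457,1.327,1.355,.5683,.2698,.3019],[.26,.522,1.417,1.2,.5685,.2686,.2313],[.325,.466,1.542,1.109,.5108,.2944,.225],[.373,.351,1.435,1.315,.4923,.3145,.3261],[.271,.492,1.482,1.136,.5512,.2685,.2284]])
def f(p,full=False):
    h,L1,L2,L3,lat,e=p
    q1,q2,q3,q5=D[:,:4].T
    a2=q2;a3=q2+q3;a5=a3+q5
    r=L1*np.sin(a2)+L2*np.sin(a3)+L3*np.sin(a5)+e*np.cos(a3)
    z=h+L1*np.cos(a2)+L2*np.cos(a3)+L3*np.cos(a5)-e*np.sin(a3)
    x=r*np.cos(q1)-lat*np.sin(q1);y=r*np.sin(q1)+lat*np.cos(q1)
    return np.r_[x-D[:,4],y-D[:,5],z-D[:,6]]
s=least_squares(lambda p:np.r_[f(p),1e-3*(p[5]),1e-4*(p[0]-.3)],[.3,.45,.4,.3,.11,0]);print(s.x.round(4),np.abs(f(s.x)).max())
def tilt(az,th): return down(az)@R.from_rotvec([0,-np.radians(th),0]).as_matrix()
plan([([.47,.24,.30],down(-150)),([.49,.0,.22],tilt(-89,20))],maxs=4)
```

```text
[0.2756 0.5872 0.3918 0.3067 0.1131 0.1133] 0.0025831216929019796
n 14
[[[0.72,2.24,1.33,-0.88,-0.12,0.03],[0.74,2.1,1.52,-0.88,-0.12,0.03],[0.77,1.95,1.7,-0.88,-0.12,0.03],[0.73,1.98,0.93,-0.91,-0.27,0.16],[0.79,1.87,1.1,-0.91,-0.27,0.16],[0.85,1.74,1.25,-0.91,-0.27,0.16],[0.92,1.6,1.38,-0.91,-0.27,0.16],[0.99,1.45,1.5,-0.91,-0.27,0.16]]]
[[[1.05,1.28,1.6,-0.91,-0.27,0.16],[1.12,1.11,1.68,-0.91,-0.27,0.16],[1.19,0.92,1.75,-0.91,-0.27,0.16],[1.25,0.73,1.79,-0.91,-0.27,0.16],[1.31,0.54,1.82,-0.91,-0.27,0.16],[1.37,0.34,1.82,-0.91,-0.27,0.16]]]
```

send_rows(
  steps=[
    [[0.9,2.2,1.3,-0.9,-0.1,0],[0.9,2.1,1.5,-0.9,-0.1,0],[0.9,2.0,1.7,-0.9,-0.1,0],[0.9,2.0,0.9,-0.9,-0.25,0.15],[1.0,1.9,1.1,-0.9,-0.25,0.15],[1.0,1.7,1.3,-0.9,-0.25,0.15],[1.0,1.6,1.4,-0.9,-0.25,0.15],[1.1,1.5,1.5,-0.9,-0.25,0.15]],
  ],
  gripper=0.55,
)

```text
time: 7.93
position: [0.4773, 0.1241, 0.2392]
tool_rot: [-0.568, -0.321, 0.649, -0.391]
ft_force: [-1.7, -0.2, -0.3]
grip_width: 0.0393
```

```bash
cat >> h.py <<'E'
def tilt(az,th): return down(az)@R.from_rotvec([0,-np.radians(th),0]).as_matrix()
E
python3 - <<'E'
from h import *
st()
plan([([.49,.0,.22],tilt(-89,20))],maxs=4)
E
```

```text
t 7.93 p [0.4773 0.1241 0.2392] q [ 0.113  0.37   1.678 -0.149  1.163  0.688] F [-1.7 -0.2 -0.3] w 0.0393
[[-0.049  0.873 -0.485]
 [-0.143 -0.487 -0.862]
 [-0.988  0.027  0.149]]
n 6
[[[0.6,1.18,1.63,-0.82,-0.3,0.17],[0.67,1.03,1.71,-0.82,-0.3,0.17],[0.74,0.87,1.77,-0.82,-0.3,0.17],[0.81,0.7,1.81,-0.82,-0.3,0.17],[0.88,0.53,1.84,-0.82,-0.3,0.17],[0.95,0.35,1.85,-0.82,-0.3,0.17]]]
```

send_rows(
  steps=[
    [[0.8,1.2,1.6,-0.8,-0.3,0.2],[0.8,1.0,1.7,-0.8,-0.3,0.2],[0.8,0.9,1.8,-0.8,-0.3,0.2],[0.8,0.7,1.8,-0.8,-0.3,0.2],[0.9,0.5,1.8,-0.8,-0.3,0.2],[0.9,0.3,1.8,-0.8,-0.3,0.1],[0,0,0,0,0,0],[0,0,0,0,0,0]],
  ],
)

```text
time: 8.6
position: [0.4808, -0.01, 0.2024]
tool_rot: [0.384, 0.418, -0.575, 0.589]
ft_force: [0.4, 0.8, 0.7]
grip_width: 0.0392
```

Run:
```python
from h import *
o=st()
p,d=camera("wrist");cv2.imwrite("pics/w9.png",p[...,::-1])
C=wrist_cloud(d,o["position"],o["tool_rot"]);np.save("pics/w9c.npy",C);np.save("pics/w9.npy",d)
```

```text
t 8.6 p [ 0.4808 -0.01    0.2024] q [-0.025  0.412  1.798 -0.443  0.982  0.184] F [0.4 0.8 0.7] w 0.0392
[[-0.012  0.999  0.051]
 [-0.356  0.044 -0.933]
 [-0.934 -0.029  0.355]]
```

View pics/w9.png

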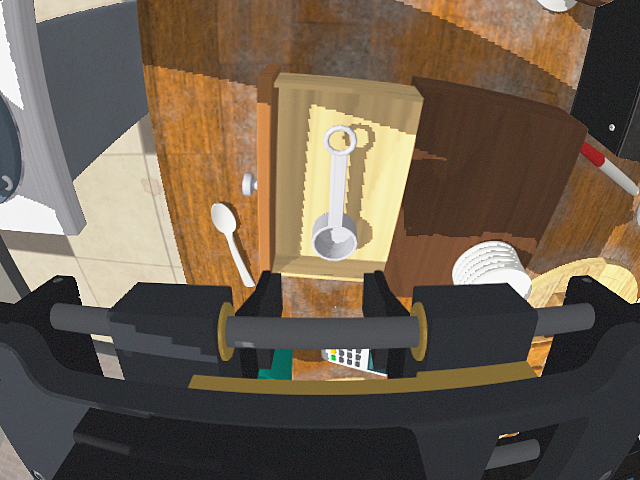

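The scoop is clear in the drawer: eye at (340,140), handle at (338,190), cup at (335,240), knob at (250,184). Measuring it.

Run:
```python
from h import *
C=np.load("pics/w9c.npy");d=np.load("pics/w9.npy");p=cv2.imread("pics/w9.png")
m=np.zeros(d.shape,bool);m[115:265,305:370]=1
m&=(C[...,2]>.028)&(C[...,2]<.05)&(C[...,0]>.45)&(C[...,0]<.535)
q=C[m];print(m.sum(),q.min(0),q.max(0))
for y in np.arange(-.15,.03,.01):
  k=(q[:,1]>y)&(q[:,1]<y+.01)
  if k.sum()>5: print(round(y,3),k.sum(),q[k].mean(0).round(4),np.percentile(q[k],[3,97],axis=0)[:,0].round(4))
# drawer features
for (v,u) in [(184,248),(184,270),(240,268),(120,272)]: print(u,v,C[v,u].round(4))
```

```text
2403 [ 0.47030059 -0.13379598  0.02801477] [0.5160023  0.01333237 0.04256413]
-0.14 138 [ 0.4933 -0.1313  0.0358] [0.4848 0.5014]
-0.13 230 [ 0.4932 -0.1263  0.0357] [0.4753 0.5109]
-0.12 97 [ 0.4949 -0.1157  0.0376] [0.471 0.515]
-0.11 94 [ 0.489  -0.1043  0.0376] [0.4706 0.5156]
-0.1 263 [ 0.493  -0.094   0.0363] [0.4753 0.5117]
-0.09 128 [ 0.4924 -0.0851  0.0402] [0.4856 0.499 ]
-0.08 129 [ 0.4923 -0.075   0.0404] [0.4859 0.4989]
-0.07 138 [ 0.4919 -0.065   0.0404] [0.4853 0.4984]
-0.06 147 [ 0.4918 -0.0551  0.0403] [0.4858 0.4984]
-0.05 145 [ 0.4919 -0.0445  0.0404] [0.4853 0.4981]
-0.04 159 [ 0.4912 -0.0347  0.0404] [0.4845 0.4978]
-0.03 158 [ 0.4919 -0.025   0.0404] [0.4857 0.4981]
-0.02 200 [ 0.4915 -0.0143  0.0405] [0.4834 0.4993]
-0.01 138 [ 0.4912 -0.0055  0.0404] [0.4778 0.5043]
0.0 184 [0.4911 0.006  0.0405] [0.4788 0.5033]
0.01 55 [0.4912 0.0112 0.0398] [0.4853 0.4976]
248 184 [ 0.4107 -0.0487  0.0389]
270 184 [ 0.4332 -0.0402  0.0518]
268 240 [ 0.4292 -0.1009  0.0537]
272 120 [0.4362 0.0185 0.0514]
```

Run:
```python
from h import *
T=tilt(-89.4,20);g=np.array([.4918,-.046,.0384]);t=g+.019*T[:,0];print(T.round(3),t)
plan([(t-.06*T[:,0],T),(t,T)],maxs=3)
```

```text
[[ 0.004  1.     0.01 ]
 [-0.342  0.01  -0.94 ]
 [-0.94   0.     0.342]] [ 0.49186805 -0.05249803  0.02054584]
n 7
[[[2.5,0.27,-0.47,0.08,0.03,0.03],[2.5,0.26,-0.46,0.08,0.03,0.03],[2.5,0.25,-0.46,0.08,0.03,0.03],[2.51,0.24,-0.45,0.08,0.03,0.03],[2.51,0.23,-0.45,0.08,0.03,0.03],[3,0,0,0,0,0],[3,0,0,0,0,0]]]
```

send_rows(
  steps=[
    [[2.5,0.3,-0.5,0.1,0,0],[2.5,0.3,-0.5,0.1,0,0],[2.5,0.3,-0.5,0.1,0,0],[2.5,0.2,-0.5,0.1,0,0.1],[2.5,0.2,-0.4,0,0,0.1],[0,0,0,0,0,0]],
  ],
)

```text
time: 9.15
position: [0.4971, -0.0276, 0.074]
tool_rot: [0.406, 0.399, -0.575, 0.588]
ft_force: [-0.4, 1.1, -0.3]
grip_width: 0.0393
```

Run:
```python
from h import *
st()
T=tilt(-89.4,20);g=np.array([.4918,-.046,.0384]);t=g+.019*T[:,0]
plan([(t,T)],maxs=2)
```

```text
t 9.15 p [ 0.4971 -0.0276  0.074 ] q [-0.064  0.641  1.885 -0.605  0.662  0.42 ] F [-0.4  1.1 -0.3] w 0.0393
[[ 0.02   1.     0.003]
 [-0.352  0.01  -0.936]
 [-0.936  0.018  0.352]]
n 3
[[[1.96,-0.21,0.15,-0.02,0.03,-0.05],[1.96,-0.2,0.16,-0.02,0.03,-0.05],[1.96,-0.19,0.16,-0.02,0.03,-0.05]]]
```

send_rows(
  steps=[
    [[1.8,-0.2,0.15,0,0,-0.05],[1.8,-0.2,0.15,0,0,-0.05],[1.4,-0.2,0.15,0,0,0],[0,0,0,0,0,0]],
  ],
)

```text
time: 9.48
position: [0.494, -0.0475, 0.0293]
tool_rot: [0.404, 0.401, -0.577, 0.586]
ft_force: [-0.6, 0.1, 0.2]
grip_width: 0.0392
```

Run:
```python
from h import *
st()
T=tilt(-89.4,20);g=np.array([.4918,-.046,.0384]);t=g+.019*T[:,0]
plan([(t,T)],maxs=2)
p,d=camera("wrist");cv2.imwrite("pics/w10.png",p[...,::-1])
```

```text
t 9.48 p [ 0.494  -0.0475  0.0293] q [-0.105  0.728  1.907 -0.703  0.569  0.5  ] F [-0.6  0.1  0.2] w 0.0392
[[ 0.012  1.     0.004]
 [-0.352  0.008 -0.936]
 [-0.936  0.01   0.352]]
n 1
[[[0.99,-0.22,0.16,-0.06,0.1,-0.08]]]
```

View pics/w10.png

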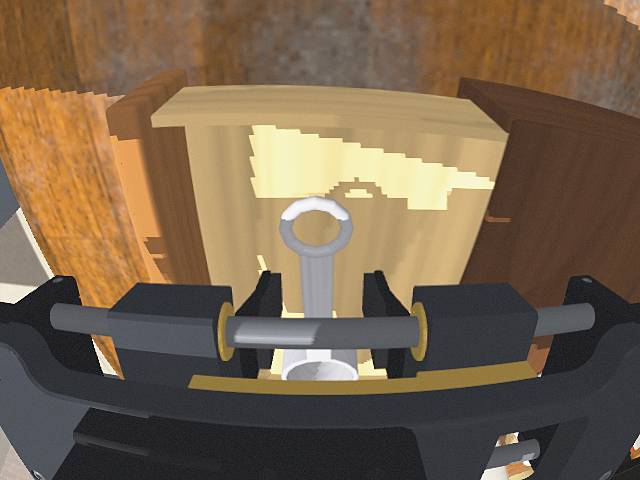

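The handle is centred between the fingers and the eye is at (317,225). I'll go down and close.

send_rows(
  steps=[
    [[0.9,-0.2,0.15,-0.05,0.1,-0.05],[0,0,0,0,0,0]],
  ],
)

```text
time: 9.7
position: [0.4949, -0.051, 0.0242]
tool_rot: [0.405, 0.406, -0.574, 0.585]
ft_force: [-0.4, 0.6, 0.8]
grip_width: 0.0392
```

send_rows(
  steps=[
    [[0,0,0,0,0,0],[0,0,0,0,0,0],[0,0,0,0,0,0],[0,0,0,0,0,0],[0,0,0,0,0,0]],
  ],
  gripper=1.0,
  force=40,
)

```text
time: 10.12
position: [0.497, -0.0505, 0.0274]
tool_rot: [0.407, 0.404, -0.572, 0.586]
ft_force: [-0.1, -1.2, -0.3]
grip_width: 0.0138
```

Run:
```python
from h import *
st()
p,d=camera("wrist");cv2.imwrite("pics/w11.png",p[...,::-1])
```

```text
t 10.12 p [ 0.497  -0.0505  0.0274] q [-0.117  0.73   1.907 -0.697  0.554  0.48 ] F [-0.1 -1.2 -0.3] w 0.0138
[[ 0.018  1.     0.008]
 [-0.342  0.013 -0.939]
 [-0.939  0.015  0.343]]
```

View pics/w11.png

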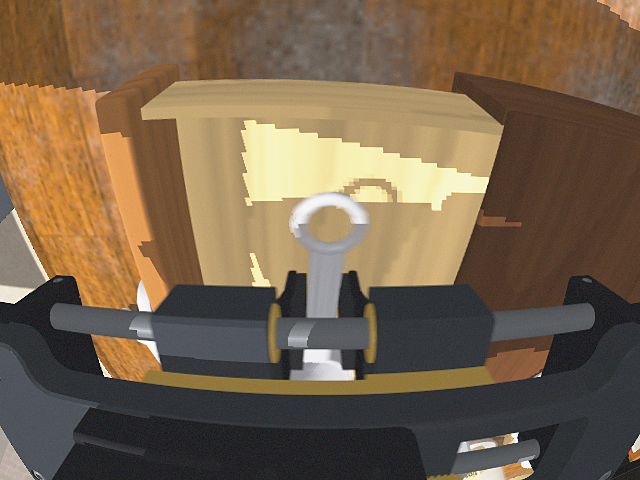

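Gripped, at 13.8 mm width. I'll lift out of the drawer, then measure the eye in the tool frame.

send_rows(
  steps=[
    [[-1.5,0,0.5,0,0,0],[-2.5,0,0.8,0,0,0],[-3,0,1.0,0,0,0],[-3,0,1.0,0,0,0],[-2,0,0,0,0,0],[0,0,0,0,0,0]],
  ],
)

```text
time: 10.67
position: [0.4932, -0.0393, 0.1538]
tool_rot: [0.406, 0.407, -0.573, 0.584]
ft_force: [1.5, 0.1, 0.2]
grip_width: 0.0128
```

```bash
cat >> h.py <<'E'
def tool_cloud(d): return wrist_cloud(d,np.zeros(3),[0,0,0,1])
E
python3 - <<'E'
from h import *
st()
p,d=camera("wrist");cv2.imwrite("pics/w12.png",p[...,::-1])
C=tool_cloud(d);np.save("pics/w12t.npy",C)
m=np.zeros(d.shape,bool);m[160:300,270:390]=1
m&=(np.abs(C[...,1])<.03)&(C[...,0]>-.06)&(C[...,0]<.03)&(C[...,2]>-.075)&(C[...,2]<0)
q=C[m];print(m.sum(),q.min(0),q.max(0),np.median(q,0))
for z in np.arange(-.075,0,.005):
  k=(q[:,2]>z)&(q[:,2]<z+.005)
  if k.sum()>4: print(round(z,3),k.sum(),q[k].mean(0).round(4),q[k][:,1].min().round(4),q[k][:,1].max().round(4))
p,d=camera("top");cv2.imwrite("pics/top2.png",cv2.resize(p[140:300,200:440,::-1],None,fx=3,fy=3))
E
```

```text
t 10.67 p [ 0.4932 -0.0393  0.1538] q [-0.096  0.488  1.842 -0.476  0.824  0.22 ] F [1.5 0.1 0.2] w 0.0128
[[ 0.011  1.     0.01 ]
 [-0.339  0.013 -0.941]
 [-0.941  0.007  0.339]]
4972 [-0.03530299 -0.01619724 -0.05508958] [-0.00010569  0.01676896 -0.00356229] [-0.02491636  0.000993   -0.02650623]
-0.055 616 [-0.0329  0.0016 -0.0523] -0.0092 0.0123
-0.05 426 [-0.0317  0.0014 -0.0478] -0.0119 0.0144
-0.045 324 [-0.0298  0.0013 -0.0425] -0.013 0.0159
-0.04 343 [-0.0276  0.0015 -0.0373] -0.0123 0.0155
-0.035 542 [-0.0258  0.0015 -0.0326] -0.0105 0.0139
-0.03 331 [-0.0243  0.0013 -0.0275] -0.0054 0.008
-0.025 319 [-0.0223  0.0009 -0.0225] -0.0063 0.0078
-0.02 318 [-0.0204  0.0006 -0.0175] -0.0065 0.0079
-0.015 1355 [-0.0177  0.0003 -0.0115] -0.0162 0.0168
-0.01 337 [-0.0169  0.     -0.0081] -0.0112 0.0119
-0.005 57 [-0.0156  0.0005 -0.0043] -0.0059 0.0065
```

View pics/w12.png

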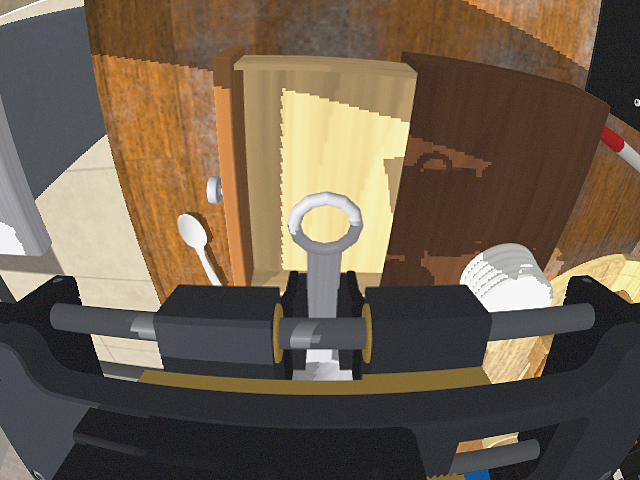

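View pics/top2.png

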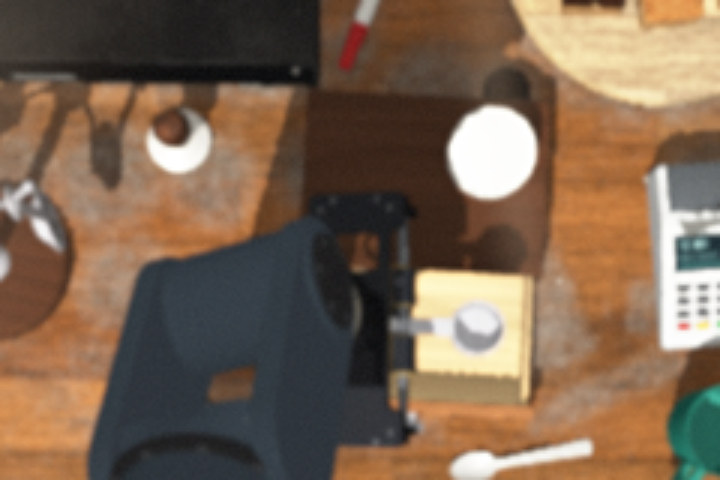

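The scoop is held at a 20° lean, with the eye centre in the tool frame at about (-27, 1, -42) mm, 45 mm from the grip as planned. Now I'll check how far the arm can pitch forward at the hook.

```bash
cat >> h.py <<'E'
AX=np.array([.5527,.3362]);HA=-158.0
OUT=np.array([np.cos(np.radians(HA)),np.sin(np.radians(HA)),0])
def hookp(r,z): return np.r_[AX,0]+r*OUT+np.array([0,0,z])
EYE=np.array([-.0271,.0014,-.0422])
def eye_tcp(eye,T): return np.asarray(eye)-T@EYE
E
python3 - <<'E'
from h import *
from scipy.optimize import least_squares
h,L1,L2,L3,lat,e=[0.2756,0.5872,0.3918,0.3067,0.1131,0.1133]
for phi in (0,20,30,35,40,45,50,60):
  T=tilt(HA,-phi)
  for nm,ep in [("tip",hookp(.100,.255)),("seat",hookp(.075,.219))]:
    t=eye_tcp(ep,T);rr=np.sqrt(t[0]**2+t[1]**2-lat**2)
    def f(q):
      a2,a3,a5=q[0],q[0]+q[1],q.sum()
      return [L1*np.sin(a2)+L2*np.sin(a3)+L3*np.sin(a5)+e*np.cos(a3)-rr,h+L1*np.cos(a2)+L2*np.cos(a3)+L3*np.cos(a5)-e*np.sin(a3)-t[2],5*(a5-(np.pi-np.radians(phi)))]
    s=least_squares(f,[.45,1.5,1.0],bounds=([-.75,.22,-3],[2.2,2.44,2.65]))
    q1=np.arctan2(t[1],t[0])-np.arcsin(lat/np.hypot(t[0],t[1]))
    print(phi,nm,t.round(3),"q",s.x.round(2),"err",np.abs(s.fun).max().round(4),"q1",np.degrees(q1).round(1))
E
```

```text
0 tip [0.42  0.284 0.228] q [0.36 1.72 1.06] err 0.0 q1 21.2
0 seat [0.444 0.294 0.192] q [0.44 1.7  1.  ] err 0.0 q1 21.2
20 tip [0.431 0.289 0.215] q [0.29 1.96 0.54] err 0.0 q1 21.2
20 seat [0.454 0.298 0.179] q [0.39 1.95 0.46] err 0.0 q1 21.2
30 tip [0.438 0.291 0.21 ] q [0.3  2.08 0.24] err 0.0 q1 21.2
30 seat [0.461 0.301 0.174] q [0.4  2.07 0.15] err 0.0 q1 21.3
35 tip [0.442 0.293 0.209] q [0.31 2.14 0.08] err 0.0 q1 21.2
35 seat [0.465 0.302 0.173] q [ 0.42  2.12 -0.01] err 0.0 q1 21.3
40 tip [0.446 0.294 0.207] q [ 0.34  2.2  -0.1 ] err 0.0 q1 21.2
40 seat [0.469 0.304 0.171] q [ 0.45  2.18 -0.19] err 0.0 q1 21.3
45 tip [0.45  0.296 0.206] q [ 0.38  2.25 -0.28] err 0.0 q1 21.2
45 seat [0.473 0.305 0.17 ] q [ 0.5   2.23 -0.37] err 0.0 q1 21.3
50 tip [0.454 0.298 0.205] q [ 0.44  2.31 -0.48] err 0.0 q1 21.2
50 seat [0.477 0.307 0.169] q [ 0.56  2.28 -0.57] err 0.0 q1 21.3
60 tip [0.462 0.301 0.205] q [ 0.59  2.4  -0.9 ] err 0.0 q1 21.3
60 seat [0.485 0.31  0.169] q [ 0.71  2.36 -0.97] err 0.0 q1 21.3
```

```bash
cat > fk.py <<'E'
import numpy as np
from scipy.spatial.transform import Rotation as R
from scipy.optimize import least_squares
PAR=np.array([0.2756,0.5872,0.3918,0.3067,0.1131,0.1133])
def fk(q,p=PAR):
    h,L1,L2,L3,lat,e=p
    Ry=lambda a:R.from_euler('y',a);Rz=lambda a:R.from_euler('z',a)
    M=Rz(q[0])
    pos=np.array([0,0,h])+M.apply([0,lat,0])
    M=M*Ry(q[1]);pos=pos+M.apply([0,0,L1])
    M=M*Ry(q[2]);pos=pos+M.apply([e,0,L2])
    M=M*Rz(q[3])*Ry(q[4]);pos=pos+M.apply([0,0,L3])
    M=M*Rz(q[5])
    # tool: x along M z ; with q6=0 tool z azimuth = q1-90 => -y of M
    T=M.as_matrix()
    return pos,np.stack([T[:,2],-T[:,0]*0+np.cross(-T[:,1],T[:,2]),-T[:,1]],-1)
def ik(pos,T,q0,p=PAR):
    lo=[-3.08,-.75,.22,-1.43,0,-2.85];hi=[3.08,2.2,2.44,4.57,2.65,2.85]
    def f(q):
        a,b=fk(q,p);return np.r_[a-pos,.3*R.from_matrix(b.T@T).as_rotvec(),1e-4*(q-q0)]
    s=least_squares(f,np.clip(q0,np.array(lo)+1e-6,np.array(hi)-1e-6),bounds=(lo,hi));return s.x,np.abs(s.fun[:6]).max()
E
python3 - <<'E'
from fk import *
D=[([-.096,.488,1.842,-.476,.824,.22],[.4932,-.0393,.1538]),([-.105,.728,1.907,-.703,.569,.5],[.494,-.0475,.0293]),([.373,.351,1.435,.009,1.315,1.693],[.4923,.3145,.3261]),([-.025,.412,1.798,-.443,.982,.184],[.4808,-.01,.2024]),([.325,.466,1.542,.017,1.109,1.225],[.5108,.2944,.225]),([-1.4345,.5284,1.4339,0,1.1814,-.1785],[.1934,-.5935,.2216]),([.113,.37,1.678,-.149,1.163,.688],[.4773,.1241,.2392]),([.268,.354,1.381,.012,1.404,-.038],[.5214,.2619,.3438])]
for q,x in D: 
    p,T=fk(q);print((p-x).round(4))
print(fk(D[0][0])[1].round(3),fk(D[2][0])[1].round(3))
s=least_squares(lambda p:np.concatenate([fk(q,p)[0]-x for q,x in D]),PAR);print(s.x.round(4),np.abs(s.fun).max(),s.fun.reshape(-1,3).round(4))
E
```

```text
[0.0004 0.0018 0.0001]
[ 0.0008  0.0017 -0.    ]
[-0.001   0.0021  0.0001]
[0.0004 0.0017 0.0001]
[-0.0003  0.0019  0.0001]
[0.0021 0.0003 0.0002]
[0.     0.0018 0.0001]
[-0.0004  0.0022  0.0001]
[[ 0.011  1.     0.011]
 [-0.339  0.014 -0.941]
 [-0.941  0.007  0.339]] [[ 0.035  0.246 -0.969]
 [ 0.023 -0.969 -0.246]
 [-0.999 -0.014 -0.039]]
[0.2751 0.5872 0.3919 0.3057 0.111  0.1139] 0.00027899346440429795 [[-0.0001  0.0001 -0.    ]
 [ 0.0001 -0.      0.0001]
 [-0.0003  0.0001 -0.    ]
 [ 0.     -0.     -0.0001]
 [ 0.0002 -0.0002 -0.    ]
 [ 0.      0.0001  0.0001]
 [ 0.0001 -0.0001 -0.    ]
 [ 0.0002  0.0002 -0.    ]]
```

The kinematic model fits to 0.3 mm. It shows that pitching further at the hook needs the flipped wrist (joint 4 going from 0 to π), so I'll plan that in free space.

```bash
sed -i 's/^PAR=.*/PAR=np.array([0.2751,0.5872,0.3919,0.3057,0.111,0.1139])/' fk.py
cat > flip.py <<'E'
from h import *
from fk import fk,ik
X=np.array([.42,.16,.33])
o=get_obs();q0=o["q"]
T1=tilt(HA,-12)
qa,e=ik(X,T1,np.r_[.2,.3,1.9,0,.7,1.5]);print("A",qa.round(2),e)
T2=tilt(HA,-48)
qb,e=ik(X+[.0,.0,.0],T2,np.r_[.2,.4,2.2,3.14,.4,-1.6]);print("B",qb.round(2),e)
for nm,ep in [("pre",hookp(.125,.265)),("tip",hookp(.1,.253)),("seat",hookp(.075,.219))]:
  for phi in (45,48,52):
    T=tilt(HA,-phi);q,e=ik(eye_tcp(ep,T),T,qb);print(nm,phi,eye_tcp(ep,T).round(3),q.round(2),e)
E
python3 flip.py
```

```text
A [0.07 0.06 1.84 0.07 1.05 1.23] 2.3918106734154697e-08
B [-0.18 -0.09  2.3   1.18  0.44  0.02] 5.138056641730029e-07
pre 45 [0.426 0.287 0.216] [ 0.37  0.33  2.3   3.1   0.28 -1.54] 7.159297159067104e-07
pre 48 [0.429 0.288 0.216] [ 0.37  0.37  2.33  3.11  0.4  -1.55] 5.130132574290531e-07
pre 52 [0.432 0.289 0.215] [ 0.37  0.42  2.37  3.11  0.56 -1.56] 3.695592292900461e-07
tip 45 [0.45  0.296 0.204] [ 0.37  0.39  2.25  3.1   0.29 -1.54] 6.681935786841715e-07
tip 48 [0.452 0.297 0.204] [ 0.37  0.42  2.29  3.11  0.4  -1.55] 4.872324438349644e-07
tip 52 [0.455 0.298 0.203] [ 0.37  0.47  2.33  3.12  0.56 -1.56] 3.5624850231043e-07
seat 45 [0.473 0.305 0.17 ] [ 0.37  0.5   2.23  3.11  0.37 -1.55] 4.984304349610703e-07
seat 48 [0.475 0.306 0.17 ] [ 0.37  0.53  2.26  3.12  0.48 -1.56] 3.879292180581783e-07
seat 52 [0.478 0.308 0.169] [ 0.37  0.58  2.29  3.12  0.64 -1.56] 2.981489222320209e-07
```

```bash
cat > sim.py <<'E'
from h import *
from fk import fk,ik
def sim(wps,q0,maxs=3,maxr=5):
    p,T=fk(q0);r=R.from_matrix(T);q=q0;out=[]
    for tp,tr in wps:
        tp=np.array(tp);tr=R.from_matrix(tr);dv=(r.inv()*tr).as_rotvec()
        n=int(max(1,np.ceil(np.linalg.norm(tp-p)*100/maxs),np.ceil(np.degrees(np.linalg.norm(dv))/maxr)))
        for i in range(1,n+1):
            qn,e=ik(p+(tp-p)*i/n,(r*R.from_rotvec(dv*i/n)).as_matrix(),q);out.append((np.abs(qn-q).max()*12,e));
            q=qn
        print(n,"q",q.round(2),"maxspeed",max(x[0] for x in out[-n:]).__round__(2),"err",max(x[1] for x in out[-n:]).__round__(5))
        p,r=tp,tr
E
python3 - <<'E'
from sim import *
q0=get_obs()["q"]
T=tilt(HA,-48);pre=eye_tcp(hookp(.130,.275),T)
for X in ([.42,.16,.33],[.42,.10,.33],[.44,.05,.32]):
  print(X)
  sim([([.46,.03,.27],tilt(-125,5)),(X,tilt(HA,-25)),(np.array(X)+[0,.04,-.0],T),(pre,T)],q0)
E
```

```text
[0.42, 0.16, 0.33]
8 q [-0.13  0.27  1.73 -0.08  1.18  0.52] maxspeed 0.76 err 0.0
9 q [ 0.   -0.03  1.99  0.23  0.78  1.06] maxspeed 1.06 err 0.0
5 q [ 0.02 -0.06  2.27  1.16  0.29  0.18] maxspeed 4.71 err 0.0
5 q [ 0.37  0.33  2.33  3.1   0.36 -1.55] maxspeed 6.94 err 0.0
[0.42, 0.1, 0.33]
8 q [-0.13  0.27  1.73 -0.08  1.18  0.52] maxspeed 0.76 err 0.0
9 q [-0.2  -0.06  2.02  0.32  0.84  0.81] maxspeed 0.56 err 0.0
5 q [-0.28 -0.11  2.31  1.18  0.52 -0.04] maxspeed 3.18 err 0.0
6 q [ 0.37  0.33  2.33  3.1   0.36 -1.55] maxspeed 5.37 err 0.0
[0.44, 0.05, 0.32]
8 q [-0.13  0.27  1.73 -0.08  1.18  0.52] maxspeed 0.76 err 0.0
9 q [-0.35 -0.02  2.01  0.39  0.85  0.62] maxspeed 0.72 err 0.0
5 q [-0.48 -0.05  2.31  1.21  0.65 -0.23] maxspeed 2.76 err 0.0
8 q [ 0.37  0.33  2.33  3.1   0.36 -1.55] maxspeed 3.9 err 0.0
```

Run:
```python
from h import *
plan([([.46,.03,.27],tilt(-125,5)),([.42,.10,.33],tilt(HA,-25))],maxs=3,maxr=5)
```

```text
n 17
[[[-1.7,-0.38,-0.32,0.73,0.3,-0.16],[-1.68,-0.44,-0.34,0.73,0.3,-0.16],[-1.66,-0.49,-0.36,0.73,0.3,-0.16],[-1.64,-0.55,-0.37,0.73,0.3,-0.16],[-1.62,-0.6,-0.38,0.73,0.3,-0.16],[-1.6,-0.66,-0.38,0.73,0.3,-0.16],[-1.57,-0.72,-0.38,0.73,0.3,-0.16],[-1.55,-0.77,-0.37,0.73,0.3,-0.16]]]
[[[-0.7,-0.81,-0.32,0.61,0.54,0.11],[-0.69,-0.82,-0.31,0.61,0.54,0.11],[-0.68,-0.83,-0.3,0.61,0.54,0.11],[-0.67,-0.84,-0.28,0.61,0.54,0.11],[-0.67,-0.85,-0.26,0.61,0.54,0.11],[-0.66,-0.86,-0.25,0.61,0.54,0.11],[-0.66,-0.87,-0.23,0.61,0.54,0.11],[-0.66,-0.88,-0.21,0.61,0.54,0.11]]]
[[[-0.66,-0.88,-0.19,0.61,0.54,0.11]]]
```

send_rows(
  steps=[
    [[-1.7,-0.4,-0.3,0.7,0.3,-0.15],[-1.7,-0.4,-0.3,0.7,0.3,-0.15],[-1.6,-0.5,-0.4,0.7,0.3,-0.15],[-1.6,-0.6,-0.4,0.7,0.3,-0.15],[-1.6,-0.6,-0.4,0.7,0.3,-0.15],[-1.5,-0.7,-0.4,0.7,0.3,-0.15],[-1.5,-0.7,-0.4,0.7,0.3,-0.15],[-1.3,-0.8,-0.4,0.7,0.3,-0.15]],
  ],
)

```text
time: 11.43
position: [0.4492, 0.0321, 0.2526]
tool_rot: [-0.592, -0.321, 0.661, -0.33]
ft_force: [0.0, -0.3, -1.0]
grip_width: 0.0132
```

send_rows(
  steps=[
    [[-0.6,-0.8,-0.3,0.6,0.55,0.1],[-0.6,-0.8,-0.3,0.6,0.55,0.1],[-0.5,-0.8,-0.3,0.6,0.55,0.1],[-0.5,-0.9,-0.3,0.6,0.55,0.1],[-0.5,-0.9,-0.3,0.6,0.55,0.1],[-0.5,-0.9,-0.2,0.6,0.55,0.1],[-0.5,-0.9,-0.2,0.6,0.55,0.1]],
  ],
)

```text
time: 12.02
position: [0.417, 0.0866, 0.2813]
tool_rot: [0.781, 0.199, -0.577, 0.133]
ft_force: [-0.1, 0.1, -1.0]
grip_width: 0.013
```

Run:
```python
from sim import *
o=st();T=tilt(HA,-48)
plan([([.42,.12,.33],tilt(HA,-46))],maxs=1.5,maxr=3.5)
sim([([.42,.12,.33],tilt(HA,-46))],o["q"],1.5,3.5)
```

```text
t 12.02 p [0.417  0.0866 0.2813] q [-0.219  0.058  2.015  0.279  0.866  0.711] F [-0.1  0.1 -1. ] w 0.013
[[ 0.256  0.465 -0.848]
 [ 0.158 -0.885 -0.438]
 [-0.954 -0.022 -0.3  ]]
n 9
[[[-0.45,-0.33,-0.35,0.08,0.53,0.08],[-0.43,-0.32,-0.37,0.08,0.53,0.08],[-0.41,-0.32,-0.4,0.08,0.53,0.08],[-0.39,-0.32,-0.42,0.08,0.53,0.08],[-0.37,-0.33,-0.43,0.08,0.53,0.08],[-0.35,-0.33,-0.45,0.08,0.53,0.08],[-0.33,-0.33,-0.47,0.08,0.53,0.08],[-0.3,-0.33,-0.48,0.08,0.53,0.08]]]
[[[-0.28,-0.33,-0.5,0.08,0.53,0.08]]]
9 q [-0.36 -0.12  2.29  1.06  0.59  0.03] maxspeed 1.5 err 0.0
```

send_rows(
  steps=[
    [[-0.5,-0.3,-0.4,0.1,0.55,0.1],[-0.5,-0.3,-0.4,0.1,0.55,0.1],[-0.5,-0.3,-0.4,0.1,0.55,0.1],[-0.5,-0.3,-0.4,0.1,0.55,0.1],[-0.4,-0.3,-0.4,0.1,0.55,0.1],[-0.4,-0.3,-0.5,0.1,0.55,0.1],[-0.4,-0.3,-0.5,0.1,0.55,0.1],[-0.3,-0.3,-0.5,0.1,0.55,0.1]],
  ],
)

```text
time: 12.68
position: [0.4093, 0.1138, 0.3155]
tool_rot: [0.902, 0.164, -0.393, 0.066]
ft_force: [-0.7, -0.2, -0.9]
grip_width: 0.0128
```

Run:
```python
from sim import *
o=st();T=tilt(HA,-48)
pre=eye_tcp(hookp(.150,.285),T);print(pre)
mid=(o["position"]*.5+pre*.5)
plan([(mid,T),(pre,T)],maxs=1.6,maxr=3.5)
sim([(mid,T),(pre,T)],o["q"],1.6,3.5)
```

```text
t 12.68 p [0.4093 0.1138 0.3155] q [-0.352 -0.112  2.3    0.984  0.568  0.115] F [-0.7 -0.2 -0.9] w 0.0128
[[ 0.638  0.347 -0.688]
 [ 0.243 -0.938 -0.248]
 [-0.731 -0.009 -0.682]]
[0.40558956 0.27827347 0.23550585]
n 12
[[[0.8,-1.29,0.14,-0.04,0.14,-0.02],[0.8,-1.29,0.14,-0.04,0.14,-0.02],[0.8,-1.29,0.15,-0.04,0.14,-0.02],[0.8,-1.29,0.15,-0.04,0.14,-0.02],[0.8,-1.28,0.16,-0.04,0.14,-0.02],[0.81,-1.28,0.17,-0.04,0.14,-0.02],[0.81,-1.28,0.17,0,0,0],[0.81,-1.28,0.17,0,0,0]]]
[[[0.81,-1.28,0.17,0,0,0],[0.81,-1.28,0.17,0,0,0],[0.81,-1.28,0.17,0,0,0],[0.81,-1.28,0.17,0,0,0]]]
6 q [-0.    0.08  2.4   2.03  0.32 -0.75] maxspeed 3.23 err 0.0
6 q [ 0.36  0.28  2.36  3.1   0.34 -1.54] maxspeed 2.52 err 0.0
```

send_rows(
  steps=[
    [[0.7,-0.9,0,0,0,0],[0.7,-0.9,0,0,0,0],[0.7,-0.9,0,0,0,0],[0.6,-0.9,0,0,0,0],[0.6,-0.9,0,0,0,0],[0.6,-0.9,0.1,0,0,0]],
  ],
)

```text
time: 13.18
position: [0.4068, 0.1712, 0.2736]
tool_rot: [0.898, 0.157, -0.406, 0.062]
ft_force: [0.9, 1.4, -0.3]
grip_width: 0.0127
```

Run:
```python
from sim import *
o=st();T=tilt(HA,-47)
pre=eye_tcp(hookp(.150,.285),T);print(pre)
plan([(pre,T)],maxs=1.,maxr=3.5)
sim([(pre,T)],o["q"],1.,3.5)
```

```text
t 13.18 p [0.4068 0.1712 0.2736] q [-0.05   0.033  2.334  1.246  0.281  0.05 ] F [ 0.9  1.4 -0.3] w 0.0127
[[ 0.621  0.332 -0.71 ]
 [ 0.232 -0.943 -0.239]
 [-0.748 -0.016 -0.663]]
[0.40478981 0.27795035 0.23565472]
n 12
[[[0.43,-0.84,0.01,-0.03,0.08,-0.02],[0.43,-0.84,0.01,-0.03,0.08,-0.02],[0.43,-0.84,0.01,-0.03,0.08,-0.02],[0.44,-0.84,0.01,-0.03,0.08,-0.02],[0.44,-0.84,0.01,-0.03,0.08,-0.02],[0.44,-0.84,0.01,-0.03,0.08,-0.02],[0.44,-0.84,0.01,-0.03,0.08,-0.02],[0.44,-0.83,0.01,-0.03,0.08,-0.02]]]
[[[0.44,-0.83,0.01,-0.03,0.08,-0.02],[0.44,-0.83,0.01,-0.03,0.08,-0.02],[0.45,-0.83,0.01,-0.03,0.08,-0.02],[0.45,-0.83,0.01,-0.03,0.08,-0.02]]]
12 q [ 0.36  0.27  2.35  3.09  0.3  -1.54] maxspeed 2.55 err 0.0
```

send_rows(
  steps=[
    [[0.4,-0.7,0,0,0.1,0],[0.4,-0.7,0,0,0.1,0],[0.4,-0.7,0,0,0.1,0],[0.4,-0.7,0,0,0.1,0],[0.4,-0.7,0,0,0.1,0],[0.4,-0.7,0,0,0.1,0],[0.4,-0.7,0,0,0.1,0],[0.4,-0.7,0,0,0.1,0]],
  ],
)

```text
time: 13.85
position: [0.3986, 0.225, 0.2352]
tool_rot: [0.906, 0.157, -0.39, 0.057]
ft_force: [0.3, 0.6, -0.7]
grip_width: 0.0129
```

Run:
```python
from sim import *
o=st();T=tilt(HA,-48)
pre=eye_tcp(hookp(.140,.28),T);print(pre)
plan([(pre,T)],maxs=1.,maxr=3.5)
sim([(pre,T)],o["q"],1.,3.5)
```

```text
t 13.85 p [0.3986 0.225  0.2352] q [ 0.192  0.203  2.388  2.636  0.231 -1.168] F [ 0.3  0.6 -0.7] w 0.0129
[[ 0.646  0.328 -0.689]
 [ 0.239 -0.944 -0.226]
 [-0.725 -0.018 -0.689]]
[0.4148614  0.28201954 0.23050585]
n 6
[[[0.46,-0.81,-0.35,-0.08,0.12,-0.04],[0.47,-0.8,-0.35,-0.08,0.12,-0.04],[0.47,-0.8,-0.35,-0.08,0.12,-0.04],[0.48,-0.79,-0.35,-0.08,0.12,-0.04],[0.49,-0.79,-0.35,-0.08,0.12,-0.04],[0.5,-0.78,-0.35,-0.08,0.12,-0.04]]]
6 q [ 0.37  0.31  2.35  3.1   0.35 -1.55] maxspeed 1.36 err 0.0
```

send_rows(
  steps=[
    [[0.3,-0.8,-0.4,-0.1,0.15,0],[0.3,-0.8,-0.4,-0.1,0.15,0],[0.3,-0.8,-0.4,-0.1,0.15,0],[0.3,-0.8,-0.4,-0.1,0.15,0],[0.3,-0.8,-0.4,-0.1,0.15,0],[0.3,-0.8,-0.4,0,0.15,0]],
  ],
)

```text
time: 14.35
position: [0.401, 0.2775, 0.2232]
tool_rot: [0.914, 0.167, -0.362, 0.078]
ft_force: [-0.5, -0.1, -0.0]
grip_width: 0.0129
```

Run:
```python
from sim import *
o=st();T=tilt(HA,-48)
pre=eye_tcp(hookp(.125,.275),T);print(pre)
plan([(pre,T)],maxs=1.,maxr=3.5)
p,d=camera("wrist");cv2.imwrite("pics/w13.png",p[...,::-1]);C=tool_cloud(d);np.save("pics/w13t.npy",C);np.save("pics/w13.npy",d)
```

```text
t 14.35 p [0.401  0.2775 0.2232] q [ 0.399  0.311  2.361  3.248  0.345 -1.666] F [-0.5 -0.1 -0. ] w 0.0129
[[ 0.683  0.361 -0.635]
 [ 0.249 -0.932 -0.262]
 [-0.687  0.021 -0.726]]
[0.42876915 0.28763864 0.22550585]
n 3
[[[0.66,0.02,-0.73,0.02,0.08,-0.08],[0.67,0.02,-0.73,0.02,0.08,-0.08],[0.68,0.03,-0.72,0.02,0.08,-0.08]]]
```

View pics/w13.png

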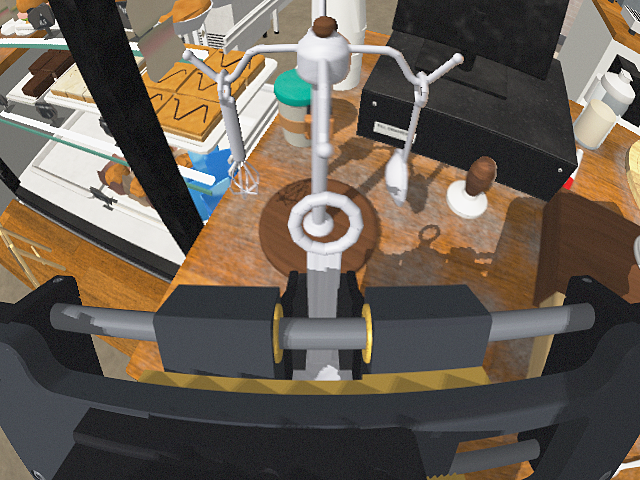

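The view shows the eye at (326,222) with the empty hook right ahead, its tip ball at (324,150). I'll measure both in the tool frame from the same picture.

```bash
cat > meas.py <<'E'
from h import *
def meas(C,tipbox):
    # eye ring
    m=np.zeros(C.shape[:2],bool);m[185:262,275:380]=1
    m&=(np.abs(C[...,1])<.03)&(C[...,0]>-.06)&(C[...,0]<.0)&(C[...,2]>-.075)&(C[...,2]<-.028)
    q=C[m];print("eye z",q[:,2].min().round(4),"y",np.percentile(q[:,1],[.5,99.5]).round(4))
    k=(q[:,2]>-.0445)&(q[:,2]<-.0395);print(" mid",q[k].mean(0).round(4),q[k][:,1].min().round(4),q[k][:,1].max().round(4),k.sum())
    (u0,v0,u1,v1)=tipbox
    t=C[v0:v1,u0:u1].reshape(-1,3);return t
E
python3 - <<'E'
from meas import *
C=np.load("pics/w13t.npy");o=get_obs()
t=meas(C,(310,135,340,165))
Rm=R.from_quat(o["tool_rot"]).as_matrix()
W=t@Rm.T+o["position"]
k=(np.linalg.norm(W-hookp(.097,.251),axis=1)<.02)
print(k.sum(),W[k].mean(0),"expected tip",hookp(.097,.251))
tt=t[k];i=np.argsort(tt[:,0]);
# ball: nearest points
print("tool-frame tip pts",tt.mean(0).round(4)); 
rad=(W[k]-np.r_[AX,0])@OUT;print(rad.max(), np.percentile(rad,98))
b=k.copy();b[k]=rad>np.percentile(rad,60);print("ball-ish world",W[b].mean(0).round(4),"tool",t[b].mean(0).round(4))
print("tip model in tool",(Rm.T@(hookp(.097,.251)-o["position"])).round(4))
E
```

```text
eye z -0.0553 y [-0.0132  0.0143]
 mid [-0.0285  0.0002 -0.042 ] -0.0137 0.0149 327
209 [0.46089516 0.30070325 0.25328942] expected tip [0.46276317 0.29986316 0.251     ]
tool-frame tip pts [ 0.0256  0.0015 -0.0659]
0.10137737932953302 0.10091186729156211
ball-ish world [0.4595 0.2999 0.2523] tool [ 0.0251  0.0017 -0.0641]
tip model in tool [ 0.0282  0.0029 -0.0652]
```

```bash
sed -i 's/^EYE=.*/EYE=np.array([-.0265,.0008,-.0425])/' h.py
python3 - <<'E'
from sim import *
o=st();T=tilt(HA,-48)
w=[(eye_tcp(hookp(r,z),T),T) for r,z in [(.108,.264)]]
plan(w,maxs=1.2,maxr=3.5)
E
```

```text
t 14.4 p [0.401  0.2784 0.2229] q [ 0.401  0.312  2.36   3.249  0.345 -1.667] F [ 0.1  0.2 -0.9] w 0.0131
[[ 0.682  0.362 -0.635]
 [ 0.25  -0.932 -0.263]
 [-0.687  0.021 -0.726]]
n 4
[[[0.97,0.04,-0.63,0.02,0.06,-0.06],[0.97,0.05,-0.63,0.02,0.06,-0.06],[0.98,0.05,-0.62,0.02,0.06,-0.06],[0.98,0.05,-0.61,0.02,0.06,-0.06]]]
```

send_rows(
  steps=[
    [[0.9,0,-0.6,0,0.05,-0.05],[0.9,0,-0.6,0,0.05,-0.05],[0.9,0,-0.6,0,0.05,-0.05]],
  ],
)

```text
time: 14.65
position: [0.4249, 0.2891, 0.2102]
tool_rot: [0.911, 0.177, -0.364, 0.076]
ft_force: [0.7, -0.6, -0.0]
grip_width: 0.013
```

Run:
```python
from meas import *
o=st();T=tilt(HA,-48)
p,d=camera("wrist");cv2.imwrite("pics/w14.png",p[...,::-1]);C=tool_cloud(d)
t=meas(C,(300,130,350,215))
Rm=R.from_quat(o["tool_rot"]).as_matrix()
W=t@Rm.T+o["position"];k=(np.linalg.norm(W-hookp(.097,.251),axis=1)<.012)
print(k.sum(),"tip world",W[k].mean(0).round(4),"tool",t[k].mean(0).round(4),"model",(Rm.T@(hookp(.097,.251)-o["position"])).round(4))
w=[(eye_tcp(hookp(r,z),T),T) for r,z in [(.108,.264)]]
plan(w,maxs=1.2,maxr=3.5)
```

```text
t 14.65 p [0.4249 0.2891 0.2102] q [ 0.382  0.367  2.318  3.15   0.352 -1.589] F [ 0.7 -0.6 -0. ] w 0.013
[[ 0.672  0.377 -0.637]
 [ 0.267 -0.926 -0.266]
 [-0.691  0.009 -0.723]]
eye z -0.0552 y [-0.0132  0.0143]
 mid [-0.0284  0.0003 -0.042 ] -0.0136 0.0149 321
279 tip world [0.4612 0.2997 0.2538] tool [-0.0029  0.0042 -0.0574] model [ 0.0001  0.0047 -0.0565]
n 2
[[[0.47,0.15,-0.73,0.04,0.13,-0.02],[0.47,0.15,-0.73,0.04,0.13,-0.02]]]
```

View pics/w14.png

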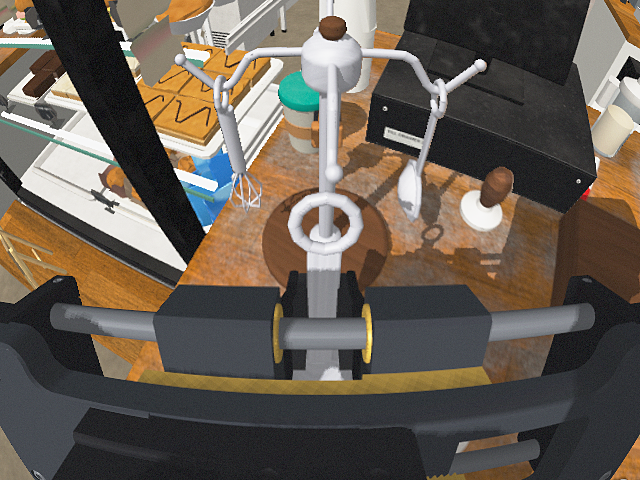

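send_rows(
  steps=[
    [[0.3,0.2,-0.7,0,0.1,0],[0.3,0.2,-0.7,0,0.1,0],[0.0,0.05,0.0,0,0,0]],
  ],
)

```text
time: 14.95
position: [0.4415, 0.2892, 0.2133]
tool_rot: [0.914, 0.176, -0.357, 0.074]
ft_force: [0.4, 0.2, -0.1]
grip_width: 0.0131
```

```bash
cat > look.py <<'E'
from meas import *
import sys
o=st();T=tilt(HA,-48)
p,d=camera("wrist");cv2.imwrite(f"pics/{sys.argv[1]}.png",cv2.resize(p[60:380,180:480,::-1],None,fx=1.8,fy=1.8));C=tool_cloud(d)
Rm=R.from_quat(o["tool_rot"]).as_matrix()
print("tip model in tool",(Rm.T@(hookp(.097,.251)-o["position"])).round(4),"seat",(Rm.T@(hookp(.075,.225)-o["position"])).round(4),"EYE",EYE)
e=o["position"]+Rm@EYE;v=e-np.r_[AX,0];print("eye r",(v@OUT).round(4),"lat",(v@np.cross([0,0,1],OUT)).round(4),"z",e[2].round(4))
W=C@Rm.T+o["position"]
m=(np.linalg.norm(W-hookp(.097,.251),axis=-1)<.009);t=C[m];print(m.sum(),"tip meas tool",t.mean(0).round(4) if len(t) else 0)
E
python3 look.py w15
```

```text
t 14.95 p [0.4415 0.2892 0.2133] q [ 0.362  0.374  2.296  3.112  0.352 -1.565] F [ 0.4  0.2 -0.1] w 0.0131
[[ 0.682  0.375 -0.627]
 [ 0.269 -0.927 -0.261]
 [-0.679  0.009 -0.734]]
tip model in tool [-0.0082 -0.0015 -0.0438] seat [ 0.0256 -0.0017 -0.0397] EYE [-0.0265  0.0008 -0.0425]
eye r 0.1113 lat 0.0022 z 0.2625
164 tip meas tool [-0.0116 -0.0015 -0.0435]
```

View pics/w15.png

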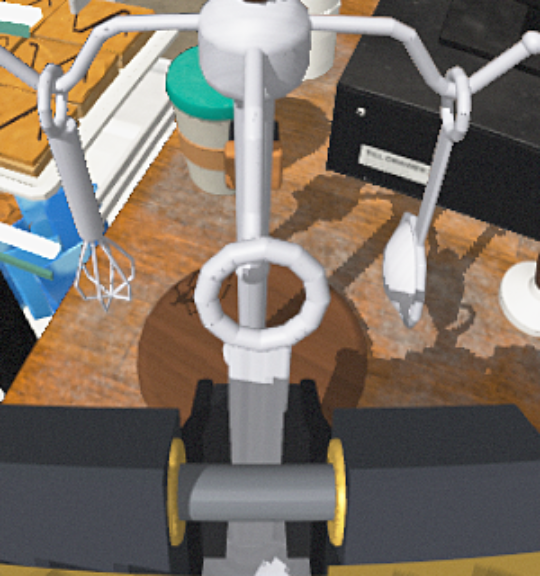

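The eye is in front of the tip and nearly centred, with the tip seen inside the ring. Advancing along the wire.

send_rows(
  steps=[
    [[0.8,-0.1,-0.15,0,0,0],[0.8,-0.1,-0.1,0,0,0],[0.8,0,0,0,0,0]],
  ],
)

```text
time: 15.25
position: [0.4573, 0.2974, 0.1982]
tool_rot: [0.914, 0.176, -0.358, 0.074]
ft_force: [0.2, -0.3, -1.6]
grip_width: 0.0128
```

```bash
python3 look.py w16
```

```text
t 15.25 p [0.4573 0.2974 0.1982] q [ 0.369  0.429  2.268  3.13   0.377 -1.577] F [ 0.2 -0.3 -1.6] w 0.0128
[[ 0.681  0.374 -0.629]
 [ 0.268 -0.927 -0.261]
 [-0.681  0.009 -0.732]]
tip model in tool [-0.0316  0.0003 -0.0427] seat [ 0.0023  0.0001 -0.0387] EYE [-0.0265  0.0008 -0.0425]
eye r 0.0935 lat 0.0005 z 0.2474
525 tip meas tool [-0.0338 -0.0002 -0.0453]
```

View pics/w16.png

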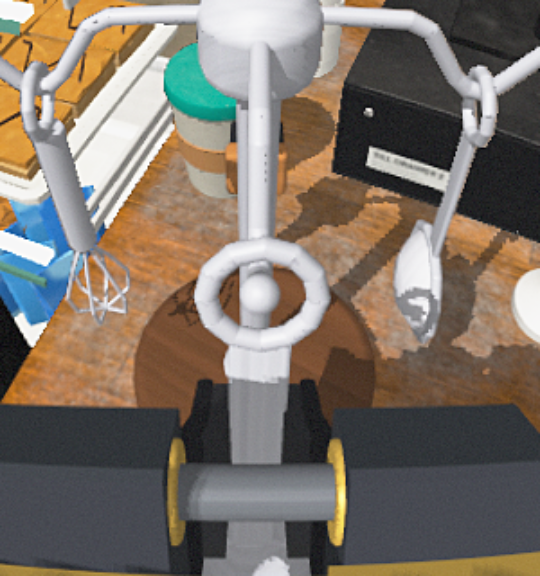

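The tip ball is through the eye: it appears in front of the ring, centred at (260,292). Sliding on down to the seat.

send_rows(
  steps=[
    [[0.8,0,0.05,0,0,0],[0.8,0,0.1,0,0,0],[0.7,0,0.1,0,0,0]],
  ],
)

```text
time: 15.55
position: [0.4736, 0.3041, 0.1783]
tool_rot: [0.914, 0.176, -0.358, 0.074]
ft_force: [-0.6, -0.0, -0.7]
grip_width: 0.0129
```

```bash
python3 look.py w17
```

```text
t 15.55 p [0.4736 0.3041 0.1783] q [ 0.37   0.495  2.244  3.131  0.419 -1.578] F [-0.6 -0.  -0.7] w 0.0129
[[ 0.681  0.375 -0.629]
 [ 0.269 -0.927 -0.262]
 [-0.681  0.009 -0.732]]
tip model in tool [-0.058   0.0005 -0.0453] seat [-0.0242  0.0003 -0.0412] EYE [-0.0265  0.0008 -0.0425]
eye r 0.0759 lat 0.0005 z 0.2275
643 tip meas tool [-0.0609  0.0001 -0.0467]
```

View pics/w17.png

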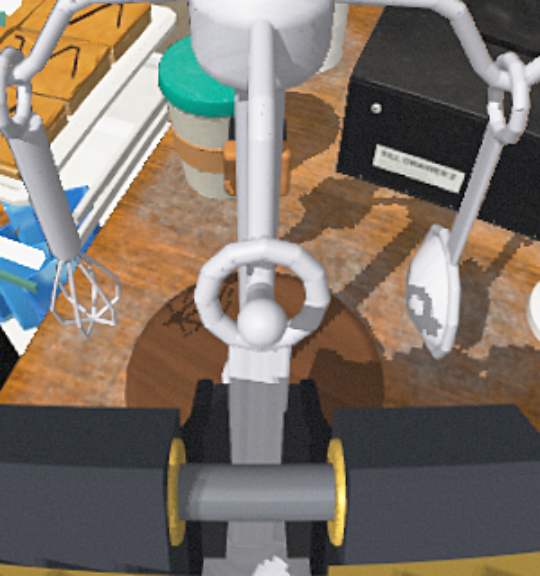

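Run:
```python
from sim import *
o=get_obs();T=tilt(HA,-55);w=[(eye_tcp(hookp(.0755,.2195),T),T)]
plan(w,maxs=1,maxr=3);sim(w,o["q"],1,3)
```

```text
n 3
[[[0.34,-0.04,0.05,0.02,0.44,-0.02],[0.34,-0.04,0.07,0.02,0.44,-0.02],[0.33,-0.04,0.08,0.02,0.44,-0.02]]]
3 q [ 0.37  0.62  2.32  3.12  0.76 -1.57] maxspeed 1.41 err 0.0
```

send_rows(
  steps=[
    [[0.35,0,0.05,0,0.45,0],[0.35,0,0.05,0,0.45,0],[0.3,0,0.1,0,0.45,0]],
  ],
)

```text
time: 15.85
position: [0.4842, 0.3083, 0.1722]
tool_rot: [0.939, 0.181, -0.286, 0.06]
ft_force: [-0.6, -0.6, 1.2]
grip_width: 0.0129
```

```bash
python3 look.py w18
```

```text
t 15.85 p [0.4842 0.3083 0.1722] q [ 0.368  0.629  2.318  3.13   0.783 -1.579] F [-0.6 -0.6  1.2] w 0.0129
[[ 0.77   0.375 -0.516]
 [ 0.306 -0.927 -0.217]
 [-0.56   0.009 -0.829]]
tip model in tool [-0.0632  0.0005 -0.0524] seat [-0.0304  0.0003 -0.0432] EYE [-0.0265  0.0008 -0.0425]
eye r 0.0721 lat 0.0005 z 0.2222
720 tip meas tool [-0.0661  0.0001 -0.0538]
```

View pics/w18.png

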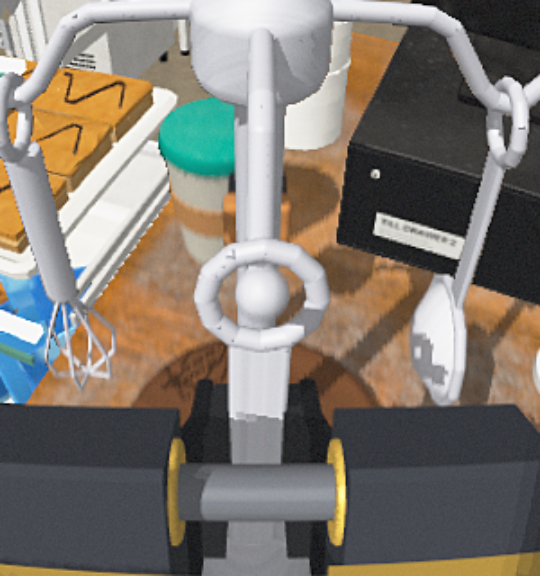

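send_rows(
  steps=[
    [[-0.1,0,0.3,0,0,0],[0,0,0.1,0,0,0]],
  ],
)

```text
time: 16.07
position: [0.4841, 0.3082, 0.1704]
tool_rot: [0.94, 0.182, -0.281, 0.059]
ft_force: [-1.5, -0.9, 2.3]
grip_width: 0.013
```

```bash
python3 look.py w19
```

```text
t 16.07 p [0.4841 0.3082 0.1704] q [ 0.367  0.646  2.327  3.129  0.819 -1.58 ] F [-1.5 -0.9  2.3] w 0.013
[[ 0.776  0.375 -0.507]
 [ 0.309 -0.927 -0.214]
 [-0.55   0.01  -0.835]]
tip model in tool [-0.0635  0.0006 -0.0547] seat [-0.0308  0.0003 -0.0451] EYE [-0.0265  0.0008 -0.0425]
eye r 0.0728 lat 0.0005 z 0.2205
743 tip meas tool [-0.0663  0.0003 -0.056 ]
```

There is a light upward load of about 2 N, so the ring is resting on the hook. Releasing in small steps.

send_rows(
  steps=[
    [[0,0,0.05,0,0,0],[0,0,0,0,0,0],[0,0,0,0,0,0]],
  ],
  gripper=0.72,
)

```text
time: 16.37
position: [0.484, 0.3082, 0.1697]
tool_rot: [0.94, 0.182, -0.282, 0.06]
ft_force: [0.1, -0.5, 0.1]
grip_width: 0.0221
```

```bash
python3 look.py w20
```

```text
t 16.37 p [0.484  0.3082 0.1697] q [ 0.367  0.646  2.326  3.129  0.815 -1.58 ] F [ 0.1 -0.5  0.1] w 0.0221
[[ 0.775  0.375 -0.509]
 [ 0.308 -0.927 -0.215]
 [-0.552  0.01  -0.834]]
tip model in tool [-0.0639  0.0005 -0.0551] seat [-0.0312  0.0003 -0.0456] EYE [-0.0265  0.0008 -0.0425]
eye r 0.0728 lat 0.0006 z 0.2198
745 tip meas tool [-0.0667 -0.     -0.0564]
```

View pics/w20.png

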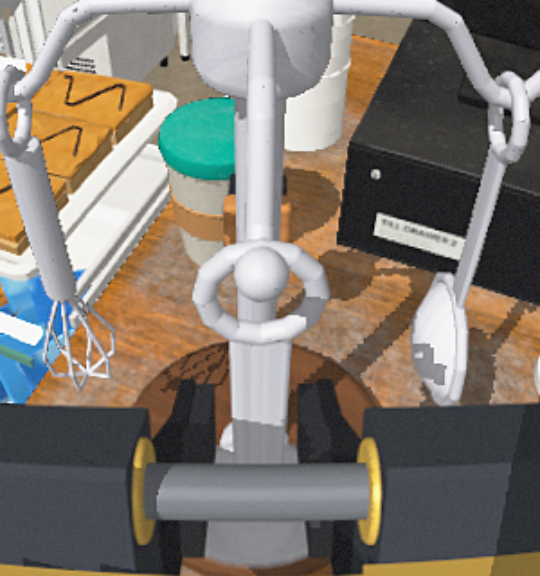

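Released. The ring hangs on the wire with the tip ball in front of it. Backing straight out.

send_rows(
  steps=[
    [[-0.6,0,0.05,0,0,0],[-1.0,0,0.05,0,0,0],[-1.5,0,0.05,0,0,0],[-1.5,0,0.05,0,0,0],[-1.5,0,0,0,0,0],[-1.5,0,0,0,0,0]],
  ],
  gripper=0.68,
)

```text
time: 16.92
position: [0.4253, 0.2866, 0.2125]
tool_rot: [0.939, 0.18, -0.286, 0.06]
ft_force: [-0.1, -0.8, -0.3]
grip_width: 0.028
```

```bash
python3 look.py w21
python3 - <<'E'
from h import *
p,d=camera("wrist");cv2.imwrite("pics/w21f.png",p[...,::-1])
E
```

```text
t 16.92 p [0.4253 0.2866 0.2125] q [ 0.375  0.502  2.443  3.142  0.78  -1.584] F [-0.1 -0.8 -0.3] w 0.028
[[ 0.772  0.372 -0.516]
 [ 0.303 -0.928 -0.216]
 [-0.559  0.01  -0.829]]
tip model in tool [ 0.0114  0.0021 -0.0541] seat [ 0.0442  0.0017 -0.0449] EYE [-0.0265  0.0008 -0.0425]
eye r 0.1349 lat -0.0015 z 0.2625
252 tip meas tool [ 0.0085  0.0014 -0.0551]
```

View pics/w21f.png

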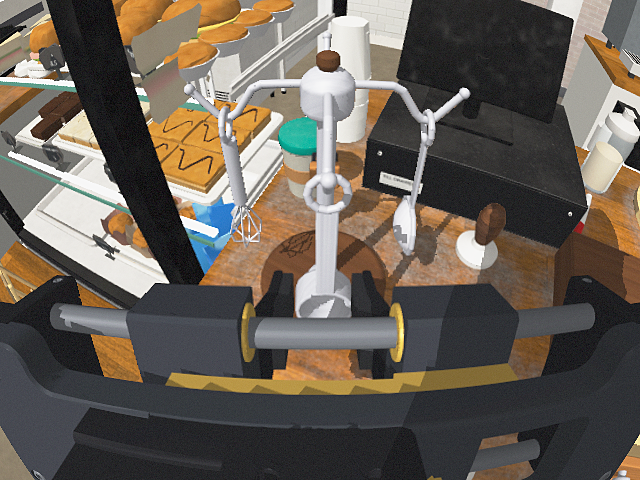

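The scoop hangs by its eye on the hook, seen at (328,190) with the cup at (325,290), and swings freely. Joint 3 is right at its limit (2.443), so I'll back off from there at once.

Run:
```python
from sim import *
o=get_obs();p0=o["position"]
for dz,do in [(.02,.0),(.04,.0),(.03,.02),(.06,.02)]:
  T=tilt(HA,-44);P1=p0+OUT*do+[0,0,dz]
  print(dz,do);sim([(p0*.7+P1*.3,tilt(HA,-52)),(P1,T),(P1+[.0,-.06,.04],T),([.42,.11,.31],tilt(HA,-42)),([.43,.06,.30],tilt(-120,-15)),([.40,-.03,.25],tilt(-100,0))],o["q"],1,3)
```

```text
0.02 0.0
2 q [ 0.37  0.4   2.38  3.12  0.55 -1.56] maxspeed 1.42 err 0.0
3 q [ 0.37  0.27  2.26  3.08  0.16 -1.52] maxspeed 1.67 err 0.0
8 q [ 0.15  0.11  2.28  1.59  0.16 -0.19] maxspeed 2.73 err 0.0
13 q [-0.35 -0.08  2.28  0.97  0.58  0.09] maxspeed 1.31 err 0.0
16 q [-0.31  0.11  1.88  0.29  1.11  0.09] maxspeed 0.82 err 0.0
11 q [-0.36  0.18  1.92 -0.    1.04 -0.18] maxspeed 0.33 err 0.0
0.04 0.0
2 q [ 0.37  0.38  2.38  3.12  0.52 -1.56] maxspeed 1.61 err 0.0
3 q [ 0.37  0.22  2.23  3.02  0.08 -1.46] maxspeed 1.91 err 0.0
8 q [0.15 0.06 2.25 1.09 0.18 0.32] maxspeed 4.79 err 0.0
12 q [-0.35 -0.08  2.28  0.97  0.58  0.09] maxspeed 0.53 err 0.0
16 q [-0.31  0.11  1.88  0.29  1.11  0.09] maxspeed 0.82 err 0.0
11 q [-0.36  0.18  1.92 -0.    1.04 -0.18] maxspeed 0.33 err 0.0
0.03 0.02
2 q [ 0.37  0.39  2.39  3.12  0.55 -1.56] maxspeed 1.43 err 0.0
3 q [ 0.37  0.22  2.29  3.07  0.14 -1.51] maxspeed 1.73 err 0.0
8 q [0.13 0.05 2.3  1.37 0.18 0.03] maxspeed 3.33 err 0.0
12 q [-0.35 -0.08  2.28  0.97  0.58  0.09] maxspeed 0.82 err 0.0
16 q [-0.31  0.11  1.88  0.29  1.11  0.09] maxspeed 0.82 err 0.0
11 q [-0.36  0.18  1.92 -0.    1.04 -0.18] maxspeed 0.33 err 0.0
0.06 0.02
2 q [ 0.37  0.35  2.38  3.12  0.5  -1.56] maxspeed 1.71 err 0.0
5 q [ 0.37  0.14  2.24  2.15  0.01 -0.59] maxspeed 10.62 err 1e-05
8 q [ 0.13 -0.03  2.25  0.8   0.24  0.6 ] maxspeed 11.77 err 0.0
12 q [-0.35 -0.08  2.28  0.97  0.58  0.09] maxspeed 0.87 err 0.0
16 q [-0.31  0.11  1.88  0.29  1.11  0.09] maxspeed 0.82 err 0.0
11 q [-0.36  0.18  1.92 -0.    1.04 -0.18] maxspeed 0.33 err 0.0
```

Run:
```python
from sim import *
o=get_obs();p0=o["position"];P1=p0+OUT*.01+[0,0,.015]
plan([(p0*.7+P1*.3,tilt(HA,-52)),(P1,tilt(HA,-46))],maxs=1,maxr=3)
```

```text
n 5
[[[-0.25,0,-0.1,0.04,-0.36,-0.03],[-0.25,0,-0.09,0.04,-0.36,-0.03],[-0.4,0,-0.13,0,-0.33,0],[-0.4,0,-0.12,0,-0.33,0],[-0.41,0,-0.1,0,-0.33,0]]]
```

send_rows(
  steps=[
    [[0.1,0,-0.1,0,-0.5,0],[0,0,-0.1,0,-0.5,0],[-0.3,0,-0.1,0,-0.4,0],[-0.3,0,-0.1,0,-0.4,0]],
  ],
)

```text
time: 17.35
position: [0.4177, 0.2843, 0.2157]
tool_rot: [0.904, 0.174, -0.382, 0.079]
ft_force: [-0.2, -0.1, -0.9]
grip_width: 0.0279
```

Run:
```python
from sim import *
o=st();p0=o["position"]
w=[(p0+[0,-.07,.045],tilt(HA,-46)),([.42,.11,.31],tilt(HA,-42))]
plan(w,maxs=.9,maxr=3);sim(w,o["q"],.9,3)
p,d=camera("wrist");cv2.imwrite("pics/w22.png",p[...,::-1])
```

```text
t 17.35 p [0.4177 0.2843 0.2157] q [ 0.379  0.322  2.302  3.158  0.253 -1.598] F [-0.2 -0.1 -0.9] w 0.0279
[[ 0.648  0.374 -0.663]
 [ 0.254 -0.927 -0.275]
 [-0.718  0.01  -0.696]]
n 23
[[[-0.5,0.65,-0.12,0.01,0.03,-0.01],[-0.5,0.65,-0.12,0.01,0.03,-0.01],[-0.5,0.65,-0.12,0.01,0.03,-0.01],[-0.5,0.65,-0.13,0.01,0.03,-0.01],[-0.5,0.65,-0.13,0.01,0.03,-0.01],[-0.5,0.65,-0.13,0.01,0.03,-0.01],[-0.5,0.65,-0.13,0.01,0.03,-0.01],[-0.5,0.65,-0.14,0.01,0.03,-0.01]]]
[[[-0.5,0.65,-0.14,0.01,0.03,-0.01],[-0.5,0.65,-0.14,0.01,0.03,-0.01],[-0.47,0.75,-0.08,0,-0.05,0],[-0.47,0.75,-0.07,0,-0.05,0],[-0.47,0.75,-0.07,0,-0.05,0],[-0.47,0.75,-0.07,0,-0.05,0],[-0.47,0.75,-0.07,0,-0.05,0],[-0.47,0.75,-0.06,0,-0.05,0]]]
[[[-0.47,0.75,-0.06,0,-0.05,0],[-0.47,0.75,-0.06,0,-0.05,0],[-0.47,0.75,-0.06,0,-0.05,0],[-0.47,0.75,-0.05,0,-0.05,0],[-0.47,0.75,-0.05,0,-0.05,0],[-0.47,0.75,-0.05,0,-0.05,0],[-0.47,0.75,-0.05,0,-0.05,0]]]
10 q [ 0.1   0.14  2.36  2.18  0.25 -0.83] maxspeed 1.37 err 0.0
13 q [-0.35 -0.08  2.28  0.97  0.58  0.09] maxspeed 1.92 err 0.0
```

View pics/w22.png

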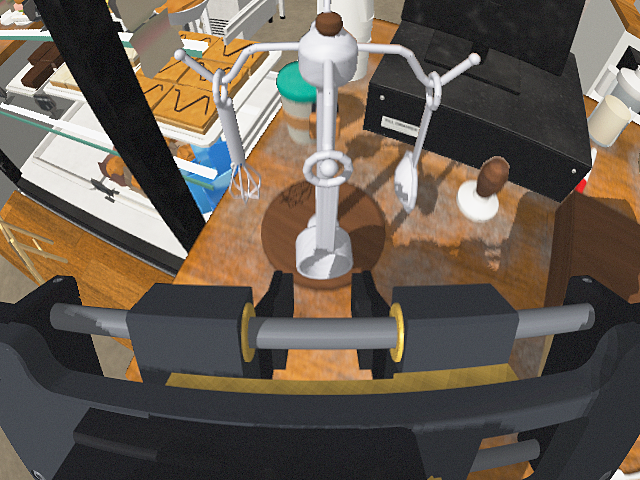

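The scoop hangs on the empty hook, eye at (327,165) and cup at (325,250). The whisk and strainer still hang on their hooks. Backing away to unwind the wrist.

send_rows(
  steps=[
    [[-0.5,0.65,-0.1,0,0,0],[-0.5,0.65,-0.1,0,0,0],[-0.5,0.65,-0.1,0,0,0],[-0.5,0.65,-0.1,0,0,0],[-0.5,0.65,-0.1,0,0,0],[-0.5,0.65,-0.1,0,0,0],[-0.5,0.65,-0.1,0,0,0],[-0.5,0.65,-0.1,0,0,0]],
  ],
  gripper=1.0,
)

```text
time: 18.07
position: [0.4108, 0.2283, 0.2478]
tool_rot: [0.903, 0.179, -0.383, 0.077]
ft_force: [0.4, -0.3, -0.8]
grip_width: 0.0003
```

Run:
```python
from sim import *
o=st();p0=o["position"]
w=[([.42,.13,.29],tilt(HA,-42)),([.43,.06,.30],tilt(-120,-15))]
plan(w,maxs=1.3,maxr=4);sim(w,o["q"],1.3,4)
```

```text
t 18.07 p [0.4108 0.2283 0.2478] q [ 0.163  0.175  2.351  2.293  0.209 -0.899] F [ 0.4 -0.3 -0.8] w 0.0003
[[ 0.643  0.381 -0.665]
 [ 0.264 -0.925 -0.275]
 [-0.719  0.002 -0.695]]
n 21
[[[-0.56,1.05,-0.09,0.01,-0.04,0],[-0.56,1.05,-0.09,0.01,-0.04,0],[-0.56,1.05,-0.09,0.01,-0.04,0],[-0.56,1.05,-0.09,0.01,-0.04,0],[-0.56,1.05,-0.09,0.01,-0.04,0],[-0.56,1.05,-0.09,0.01,-0.04,0],[-0.56,1.05,-0.08,0.01,-0.04,0],[-0.56,1.05,-0.08,0.01,-0.04,0]]]
[[[-0.56,1.05,-0.08,0.01,-0.04,0],[-0.16,0.57,0.05,-0.47,-0.36,-0.25],[-0.17,0.56,0.08,-0.47,-0.36,-0.25],[-0.18,0.55,0.12,-0.47,-0.36,-0.25],[-0.19,0.54,0.15,-0.47,-0.36,-0.25],[-0.2,0.53,0.18,-0.47,-0.36,-0.25],[-0.2,0.51,0.22,-0.47,-0.36,-0.25],[-0.21,0.5,0.25,-0.47,-0.36,-0.25]]]
[[[-0.21,0.48,0.28,-0.47,-0.36,-0.25],[-0.21,0.46,0.31,-0.47,-0.36,-0.25],[-0.21,0.44,0.34,-0.47,-0.36,-0.25],[-0.21,0.41,0.37,-0.47,-0.36,-0.25],[-0.21,0.39,0.4,-0.47,-0.36,-0.25]]]
9 q [-0.26 -0.02  2.31  1.11  0.47  0.  ] maxspeed 2.52 err 0.0
12 q [-0.31  0.11  1.88  0.29  1.11  0.09] maxspeed 1.62 err 0.0
```

send_rows(
  steps=[
    [[-0.5,0.9,-0.1,0,0,0],[-0.5,0.9,-0.1,0,0,0],[-0.5,0.9,-0.1,0,0,0],[-0.5,0.9,-0.1,0,0,0],[-0.5,0.9,-0.1,0,0,0],[-0.5,0.9,-0.1,0,0,0],[-0.5,0.9,-0.1,0,0,0],[-0.5,0.9,-0.1,0,0,0]],
  ],
)

```text
time: 18.73
position: [0.403, 0.1576, 0.271]
tool_rot: [0.895, 0.192, -0.397, 0.068]
ft_force: [-0.3, 0.5, -0.2]
grip_width: 0.0004
```

Run:
```python
from sim import *
o=st();p0=o["position"]
w=[([.42,.08,.29],tilt(-120,-12)),([.385,-.03,.20],tilt(-95,0))]
plan(w,maxs=2,maxr=5.5);sim(w,o["q"],2,5.5)
```

```text
t 18.73 p [0.403  0.1576 0.271 ] q [-0.201  0.03   2.369  1.327  0.431 -0.193] F [-0.3  0.5 -0.2] w 0.0004
[[ 0.61   0.398 -0.685]
 [ 0.29  -0.917 -0.275]
 [-0.737 -0.031 -0.675]]
n 17
[[[-0.29,0.86,-0.03,-0.62,-0.56,-0.28],[-0.32,0.85,0.04,-0.62,-0.56,-0.28],[-0.34,0.84,0.11,-0.62,-0.56,-0.28],[-0.35,0.82,0.19,-0.62,-0.56,-0.28],[-0.36,0.79,0.26,-0.62,-0.56,-0.28],[-0.37,0.76,0.33,-0.62,-0.56,-0.28],[-0.37,0.73,0.4,-0.62,-0.56,-0.28],[-0.37,0.69,0.47,-0.62,-0.56,-0.28]]]
[[[-0.36,0.64,0.53,-0.62,-0.56,-0.28],[0.81,0.31,1.61,-0.52,-0.25,-0.05],[0.85,0.23,1.61,-0.52,-0.25,-0.05],[0.89,0.14,1.59,-0.52,-0.25,-0.05],[0.93,0.06,1.58,-0.52,-0.25,-0.05],[0.97,-0.02,1.55,-0.52,-0.25,-0.05],[1.01,-0.09,1.52,-0.52,-0.25,-0.05],[1.05,-0.17,1.49,-0.52,-0.25,-0.05]]]
[[[1.09,-0.24,1.45,-0.52,-0.25,-0.05]]]
9 q [-0.23  0.11  1.9   0.23  1.08  0.2 ] maxspeed 3.24 err 0.0
8 q [-0.37  0.25  2.02 -0.    0.87 -0.28] maxspeed 0.81 err 0.0
```

Run:
```python
from sim import *
o=get_obs()
for w in ([([.40,.06,.27],tilt(-170,-12)),([.383,-.052,.14],tilt(178,0)),([.383,-.054,.022],tilt(178,0)),([.52,-.058,.022],tilt(178,0))],):
  plan(w[:2],maxs=2,maxr=5.5);sim(w,o["q"],2,5.5)
```

```text
n 16
[[[-0.42,1.26,0.42,0.27,-0.72,0.19],[-0.36,1.28,0.42,0.27,-0.72,0.19],[-0.31,1.3,0.4,0.27,-0.72,0.19],[-0.25,1.32,0.39,0.27,-0.72,0.19],[-0.2,1.33,0.37,0.27,-0.72,0.19],[-0.14,1.34,0.34,0.27,-0.72,0.19],[-0.09,1.36,0.31,0.27,-0.72,0.19],[1.33,1.19,0.69,0.22,-0.22,0.02]]]
[[[1.35,1.2,0.63,0.22,-0.22,0.02],[1.36,1.22,0.58,0.22,-0.22,0.02],[1.38,1.22,0.52,0.22,-0.22,0.02],[1.39,1.23,0.45,0.22,-0.22,0.02],[1.41,1.24,0.39,0.22,-0.22,0.02],[1.42,1.24,0.33,0.22,-0.22,0.02],[1.43,1.25,0.27,0.22,-0.22,0.02],[1.44,1.25,0.21,0.22,-0.22,0.02]]]
7 q [-0.19  0.06  2.02  0.1   0.86  1.15] maxspeed 4.28 err 0.0
9 q [-0.43  0.37  2.09  0.    0.68  1.18] maxspeed 0.47 err 0.0
6 q [-0.43  0.67  2.17 -0.    0.3   1.17] maxspeed 0.78 err 0.0
7 q [-0.32  0.72  1.83  0.    0.59  1.28] maxspeed 0.59 err 0.0
```

send_rows(
  steps=[
    [[-0.2,0.6,0.2,0.1,-0.4,0.1],[-0.2,0.6,0.2,0.1,-0.4,0.1],[-0.3,1.2,0.4,0.3,-0.6,0.2],[-0.3,1.3,0.4,0.3,-0.7,0.2],[-0.2,1.3,0.4,0.3,-0.7,0.2],[-0.2,1.3,0.4,0.3,-0.7,0.2],[-0.1,1.3,0.3,0.3,-0.7,0.2],[0,1.3,0.3,0.3,-0.7,0.2]],
  ],
)

```text
time: 19.4
position: [0.3787, 0.0764, 0.252]
tool_rot: [0.772, 0.081, -0.629, 0.045]
ft_force: [-0.4, 1.4, -0.9]
grip_width: 0.0005
```

Run:
```python
from sim import *
o=st()
w=[([.38,-.054,.12],tilt(178,0))]
plan(w,maxs=2.5,maxr=5.5);sim(w,o["q"],2.5,5.5)
```

```text
t 19.4 p [0.3787 0.0764 0.252 ] q [-0.178  0.066  2.085  0.141  0.812  1.127] F [-0.4  1.4 -0.9] w 0.0005
[[ 0.197  0.181 -0.964]
 [ 0.068 -0.983 -0.171]
 [-0.978 -0.032 -0.206]]
n 8
[[[1.51,1.66,0.6,0.25,-0.24,0.06],[1.53,1.66,0.52,0.25,-0.24,0.06],[1.56,1.67,0.44,0.25,-0.24,0.06],[1.58,1.67,0.35,0.25,-0.24,0.06],[1.6,1.66,0.27,0.25,-0.24,0.06],[1.61,1.66,0.18,0.25,-0.24,0.06],[1.63,1.65,0.1,0.25,-0.24,0.06],[1.64,1.64,0.01,0.25,-0.24,0.06]]]
8 q [-0.43  0.42  2.12  0.    0.61  1.17] maxspeed 0.57 err 0.0
```

send_rows(
  steps=[
    [[1.5,1.7,0.6,0.25,-0.25,0.05],[1.5,1.7,0.5,0.25,-0.25,0.05],[1.5,1.7,0.4,0.25,-0.25,0.05],[1.6,1.7,0.4,0.25,-0.25,0.05],[1.6,1.7,0.3,0.25,-0.25,0.05],[1.6,1.7,0.2,0.25,-0.25,0.05],[1.6,1.6,0.1,0.25,-0.25,0.05],[1.6,1.6,0,0.25,-0.25,0.05]],
  ],
)

```text
time: 20.07
position: [0.3593, -0.0531, 0.1097]
tool_rot: [-0.684, 0.004, 0.73, 0.021]
ft_force: [0.5, -0.2, 0.1]
grip_width: 0.0001
```

Run:
```python
from sim import *
o=st()
w=[([.38,-.054,.09],tilt(178,0))]
plan(w,maxs=2.5,maxr=5.5)
p,d=camera("wrist");cv2.imwrite("pics/w23.png",p[...,::-1])
C=wrist_cloud(d,o["position"],o["tool_rot"]);np.save("pics/w23c.npy",C)
m=(C[...,2]>.015)&(C[...,2]<.045)&(C[...,0]>.395)&(C[...,0]<.425)&(np.abs(C[...,1]+.055)<.03)
print("knob",m.sum(),C[m].min(0) if m.sum() else 0,C[m].max(0) if m.sum() else 0,C[m].mean(0) if m.sum() else 0)
```

```text
t 20.07 p [ 0.3593 -0.0531  0.1097] q [-0.453  0.442  2.128 -0.008  0.641  1.16 ] F [ 0.5 -0.2  0.1] w 0.0001
[[-0.064 -0.036 -0.997]
 [ 0.026 -0.999  0.035]
 [-0.998 -0.024  0.065]]
n 2
[[[0.92,0.03,-1.1,0,0.31,0.11],[0.95,0.02,-1.07,0,0.31,0.11]]]
knob 607 [ 0.40500232 -0.06423803  0.02470394] [ 0.41886178 -0.04251249  0.04272851] [ 0.41124098 -0.05361071  0.03722394]
```

View pics/w23.png

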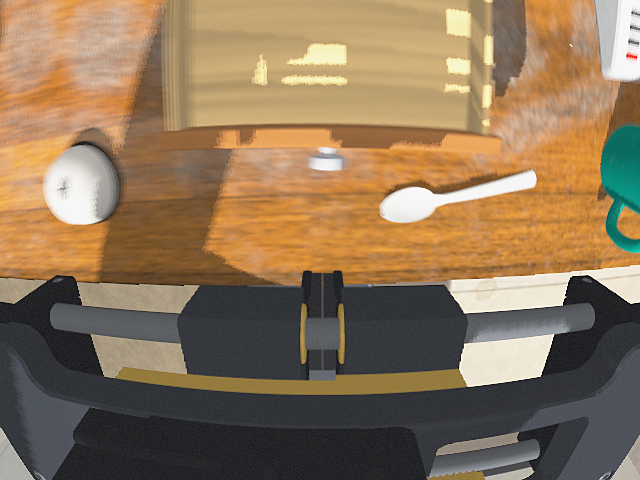

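send_rows(
  steps=[
    [[1.5,0,-0.6,0,0.3,0.1],[2.0,0,-0.7,0,0.3,0.1],[2.2,0,-0.2,0,0.1,0],[2.2,0,0,0,0,0]],
  ],
)

```text
time: 20.45
position: [0.368, -0.053, 0.0252]
tool_rot: [-0.705, 0.012, 0.709, 0.017]
ft_force: [-0.1, -0.4, -0.4]
grip_width: 0.0005
```

Run:
```python
from sim import *
o=st()
plan([([.377,-.054,.023],tilt(178,0)),([.50,-.0585,.023],tilt(178,0))],maxs=1.6,maxr=5.5)
```

```text
t 20.45 p [ 0.368  -0.053   0.0252] q [-0.451  0.66   2.207  0.018  0.282  1.143] F [-0.1 -0.4 -0.4] w 0.0005
[[-0.005 -0.041 -0.999]
 [ 0.008 -0.999  0.041]
 [-1.    -0.008  0.005]]
n 9
[[[0.22,0.06,-0.91,-0.06,0.05,0.08],[0,0,-1.54,0,0,0],[0,0,-1.54,0,0,0],[0,0,-1.54,0,0,0],[0,0,-1.54,0,0,0],[0,0,-1.54,0,0,0],[0,0,-1.54,0,0,0],[0,0,-1.54,0,0,0]]]
[[[0,0,-1.54,0,0,0]]]
```

send_rows(
  steps=[
    [[0.1,0,-1.2,0,0,0],[0.1,0,-1.2,0,0,0],[0.1,0,-1.2,0,0,0],[0.1,0,-1.2,0,0,0],[0.1,0,-1.2,0,0,0],[0.05,0,-1.2,0,0,0]],
  ],
)

```text
time: 20.95
position: [0.418, -0.0443, 0.0114]
tool_rot: [-0.685, 0.003, 0.728, 0.026]
ft_force: [-1.6, -0.9, 1.5]
grip_width: -0.0
```

Run:
```python
from sim import *
o=st()
```

```text
t 20.95 p [ 0.418  -0.0443  0.0114] q [-0.379  0.706  2.044  0.019  0.461  1.214] F [-1.6 -0.9  1.5] w -0.0
[[-0.06  -0.041 -0.997]
 [ 0.033 -0.999  0.039]
 [-0.998 -0.031  0.062]]
```

send_rows(
  steps=[
    [[-0.5,0.3,-0.8,0,0.3,0.15],[-0.5,0.3,-0.9,0,0.3,0.15],[-0.2,0.3,-1.0,0,0.1,0]],
  ],
)

```text
time: 21.2
position: [0.4395, -0.0511, 0.0219]
tool_rot: [0.707, -0.012, -0.707, -0.014]
ft_force: [-1.7, 1.5, -1.4]
grip_width: 0.0004
```

Run:
```python
from sim import *
o=st()
```

```text
t 21.2 p [ 0.4395 -0.0511  0.0219] q [-0.372  0.681  2.034  0.007  0.427  1.23 ] F [-1.7  1.5 -1.4] w 0.0004
[[ 0.    -0.038 -0.999]
 [ 0.003 -0.999  0.038]
 [-1.    -0.003 -0.   ]]
```

send_rows(
  steps=[
    [[0,0.15,-1.2,0,0,0],[0,0.15,-1.2,0,0.05,0],[0,0.1,-1.2,0,0.05,0.05]],
  ],
)

```text
time: 21.45
position: [0.471, -0.0545, 0.023]
tool_rot: [0.708, -0.013, -0.706, -0.014]
ft_force: [-0.8, -0.2, -0.1]
grip_width: 0.0003
```

Run:
```python
from sim import *
o=st()
```

```text
t 21.45 p [ 0.471  -0.0545  0.023 ] q [-0.353  0.691  1.956  0.004  0.492  1.252] F [-0.8 -0.2 -0.1] w 0.0003
[[ 0.003 -0.038 -0.999]
 [ 0.001 -0.999  0.038]
 [-1.    -0.001 -0.003]]
```

send_rows(
  steps=[
    [[0,0.1,-1.0,0,0,0],[0,0.1,-1.0,0,0,0],[0,0.05,-0.6,0,0,0]],
  ],
)

```text
time: 21.7
position: [0.4994, -0.0581, 0.0238]
tool_rot: [0.708, -0.013, -0.706, -0.014]
ft_force: [-1.9, 0.9, -0.9]
grip_width: 0.0003
```

Run:
```python
from sim import *
o=st()
```

```text
t 21.7 p [ 0.4994 -0.0581  0.0238] q [-0.34   0.704  1.885  0.004  0.549  1.266] F [-1.9  0.9 -0.9] w 0.0003
[[ 0.004 -0.038 -0.999]
 [ 0.001 -0.999  0.038]
 [-1.    -0.001 -0.004]]
```

send_rows(
  steps=[
    [[0,0.05,-0.4,0,0,0],[0,0.05,-0.3,0,0,0],[0,0,-0.3,0,0,0]],
  ],
)

```text
time: 21.95
position: [0.5088, -0.0594, 0.0239]
tool_rot: [-0.707, 0.013, 0.707, 0.013]
ft_force: [-10.7, -4.1, 5.8]
grip_width: 0.0005
```

Run:
```python
from sim import *
o=st()
p,d=camera("wrist");cv2.imwrite("pics/w24.png",p[...,::-1])
```

```text
t 21.95 p [ 0.5088 -0.0594  0.0239] q [-3.350e-01  7.100e-01  1.857e+00  1.000e-03  5.750e-01  1.271e+00] F [-10.7  -4.1   5.8] w 0.0005
[[-0.    -0.037 -0.999]
 [ 0.001 -0.999  0.037]
 [-1.    -0.001  0.001]]
```

View pics/w24.png

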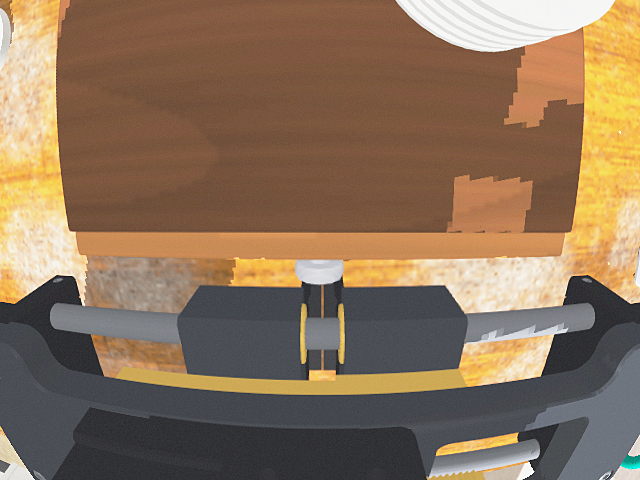

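The force rose to 11 N and the panel sits flush against the unit. I'll press once more lightly, then retreat.

send_rows(
  steps=[
    [[0,0,-0.2,0,0,0],[0,0,-0.1,0,0,0]],
  ],
)

```text
time: 22.17
position: [0.5086, -0.0594, 0.0238]
tool_rot: [-0.704, 0.012, 0.71, 0.013]
ft_force: [-2.6, -0.4, 2.4]
grip_width: 0.0003
```

send_rows(
  steps=[
    [[0,0,0.8,0,0,0],[-0.2,0,1.5,0,0,0],[-1.0,0,2,0,0,0],[-2.0,0,2,0,0,0],[-3,0,1.5,0,0,0],[-3,0,0,0,0,0],[-3,0,0,0,0,0],[-3,0,0,0,0,0]],
  ],
)

```text
time: 22.83
position: [0.4285, -0.0571, 0.1758]
tool_rot: [0.707, -0.013, -0.707, -0.014]
ft_force: [-0.1, 0.1, -0.3]
grip_width: 0.0005
```

Run:
```python
from sim import *
o=st()
p,d=camera("top");cv2.imwrite("pics/top3.png",p[...,::-1]);np.save("pics/top3.npy",d)
p,d=camera("scene");cv2.imwrite("pics/scene3.png",p[...,::-1])
```

```text
t 22.83 p [ 0.4285 -0.0571  0.1758] q [-0.393  0.349  1.949  0.002  0.844  1.215] F [-0.1  0.1 -0.3] w 0.0005
[[ 0.    -0.039 -0.999]
 [ 0.002 -0.999  0.039]
 [-1.    -0.002 -0.   ]]
```

View pics/top3.png

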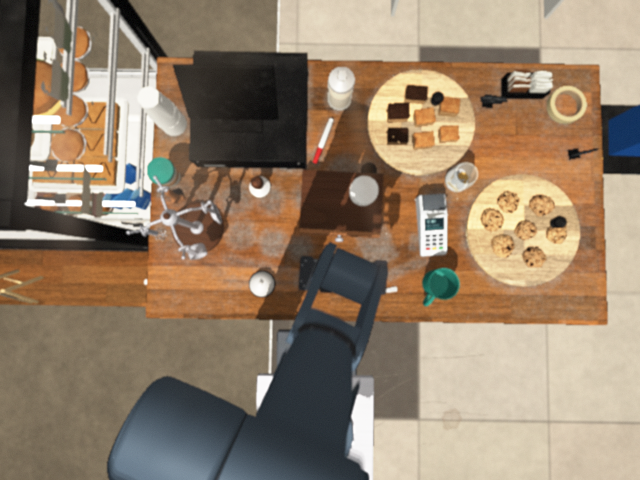

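View pics/scene3.png

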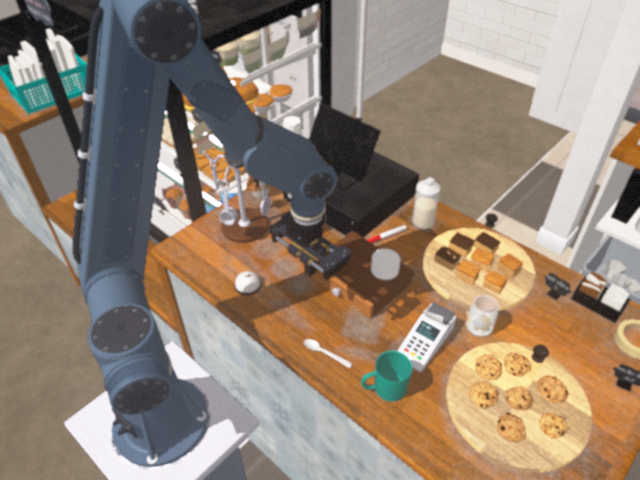

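Run:
```python
from h import *
p=cv2.imread("pics/top3.png");q=cv2.imread("pics/scene3.png")
a=cv2.resize(p[170:280,130:240],(400,400),interpolation=cv2.INTER_CUBIC)
b=cv2.resize(q[170:260,195:285],(400,400),interpolation=cv2.INTER_CUBIC)
c=cv2.resize(p[160:260,285:400],(400,200*400//230),interpolation=cv2.INTER_CUBIC);c=cv2.resize(p[160:250,290:395],(400,343))
cv2.imwrite("pics/fin.png",np.hstack([a,b]));cv2.imwrite("pics/fin2.png",c)
print(at_z("top",338.5,238,.03))
```

```text
[ 0.52723045 -0.0581114   0.03      ]
```

View pics/fin.png

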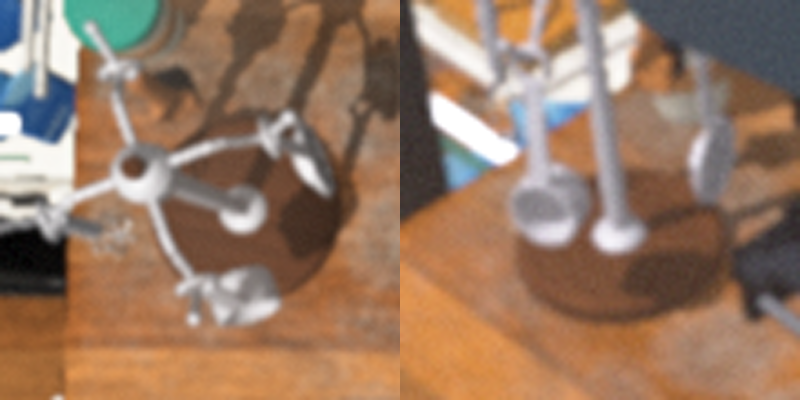

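View pics/fin2.png

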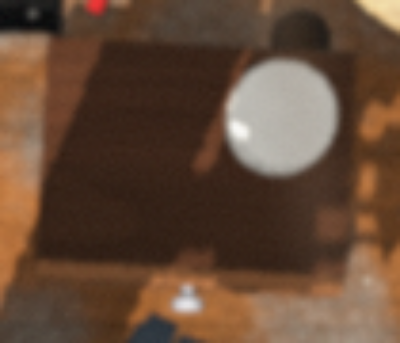

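Run:
```python
from h import *
st(); print(hand_in())
```

```text
t 22.93 p [ 0.4326 -0.0586  0.1787] q [-0.393  0.344  1.944  0.002  0.841  1.215] F [ 0.9 -0.7 -0.1] w 0.0004
[[ 0.011 -0.039 -0.999]
 [-0.003 -0.999  0.039]
 [-1.     0.003 -0.012]]
the job is handed in; nothing more can be done
None
```

I turned the stand, hung the scoop on the empty hook and pushed the drawer shut, in that order, then handed the job in at 22.9 s.

**Last checks**
- **Hook:** it measured 22° off straight to the front, with its tip about 90 mm from the pole toward the robot. This takes the stand as square to the robot; I could not measure the stand's own angle. In the last pictures it still points to the front.
- **Scoop:** it hangs by its eye in the bend of the hook, released and clear of the gripper.
- **Drawer:** it ran onto its stop at about 11 N. The knob travelled about 119 mm and the panel looks flush with the unit.
- **Other things:** the whisk, strainer and brush still hang, and nothing else on the counter looks moved. The arm was clear of everything at hand-in.

**What went wrong on the way**
- **Turning the hook:** the first sweep failed because the fingers drifted up about 20 mm and passed over the hook without turning it. The second, with height corrections, worked.
- **Joint 3:** while backing off from the hook it read 2.443 rad for a moment, against the stated limit of 2.44. I moved it off at once; I don't know whether this counts as passing its range.
- **Pushing the drawer:** the fingertips dipped to about 11 mm above the counter and drifted about 9 mm sideways before I corrected them.

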